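# Hang and lock the picking bin, then sort spacers into it

## Robot

A 6-joint arm with a two-finger parallel gripper is mounted at the origin on the work surface. World frame = base frame: x ahead of the robot, y to its left, z up, the work surface at z = 0. Lengths are in m, angles in rad, forces in N, time in s.
With the tool pointing down it reaches from about 0.425 to 0.95 m from the base axis. Payload 3.5 kg.
Tool frame: the origin (TCP) lies midway between the tips of the shut fingers; the grasp point (between the pads) lies 19 mm behind it; z points along the fingers, y is the line along which they close (so a half turn about z gives the same grasp; the last joint's range is limited). The gripper opens to 85 mm and grips with 20 to 120 N. Pads are 22 mm wide; open, the fingers measure 114 mm over their backs; the gripper's body (76 mm by 85 mm) begins 54 mm behind the grasp point. The pads swing forward as they close: fully open they stand 13 mm farther back than shut.
Start: joints at [0.956, 0.286, 1.577, -0, 1.279, -0.15], TCP at [0.303, 0.603, 0.231] pointing down, gripper open.
Joint ranges: [-2.77, 2.77], [-0.9, 2.22], [0.21, 2.48], [-1.53, 4.67], [0.24, 2.81], [-2.84, 2.84]. Speed limits (rad/s): [2.79, 2.79, 3.14, 3.14, 3.14, 3.14].

## Interface

Orientations are given as a unit quaternion [x, y, z, w].
In Python, from plant import ctrl gives the robot as it stands. The module is installed in compiled form; this text tells all that it offers.
- The arm moves only by the shell command python3 -m inch 'ROWS' [FORCE]. ROWS is JSON, a list of rows, each a list of 5 numbers: the closure, from 0 (fully open) to 1 (shut), then the shift along the tool's x, y, z in m, then the turn about the tool's z in degrees. A call has 1 to 5 rows; each row is the pose to reach, as a shift and turn from the pose commanded when the call began, along the tool's axes at that moment; what a row does not reach only later rows make up. A row lasts 1/12 s, in which the tool goes at most 41.7 mm and 7.16 degrees, less where a joint would pass 70% of its speed; a pose out of reach is approached as far as the arm can. A call with a gripper value outside its range is refused whole. The fingers move at their own pace and stop on an object; FORCE is the grip in N (left out, the last holds). Time passes only in rows, so rows that repeat a pose let the fingers close. It gives the time, the measured TCP pose, the force, the opening and the grip force at its end, in the units of the state.
- ctrl.get_state(): the state, without advancing time (a new reading comes with each control period).
- ctrl.read_camera(name): name is "scene" or "side" or "wrist"; returns a dict with "pixels" (420x560x3 uint8, red, green, blue), "depth" (420x560 float32, m along the optical axis (not along the pixel's ray), 0 where there is no reading), "fx", "fy", "cx", "cy" (pixels), "xyz" and "rotation" of the camera in the world; the wrist camera has in their place "mount" (4x4, takes a point from camera to tool coordinates, whose origin is the TCP and whose axes are the flange's). Camera axes: x right, y down, z forward; pixel columns grow to the right and rows downward; lengths in m; the calibration is good to about 2 mm. The wrist camera is an equidistant fisheye: a pixel r from the principal point sees the ray r / f radians off the axis. A picture is of the moment at which its call begins: read the wrist's pose just before it.
- ctrl.sign_off(): hands the job in; it is judged then, once.
Trained networks look in a picture, given as the dict that the camera call returned (one of the last four; its "shot" number tells which), for a name from the list of things; names that differ only in an ending like _2 or _b are one class to them, and where a whole thing is asked for, a point or a joint stands for the part that bears it (a point fixed in the world has none). Each returns a list of dicts, best first, with "score" (0 to 1); they miss things now and then, are a little off and sometimes report something else, mostly with a low value. They report only what shows in the picture. A call takes as long as a camera call. They do not tell look-alikes from the thing itself.
- ctrl.spot_in(query, picture): "at" ([column, row] in pixels, amid what is visible of it).
- ctrl.tip_of(query, picture): "at" ([column, row] in pixels: a listed point, or the origin of a listed thing).
The state is a dict: "time": time; "qpos": joint angles; "dq": joint speeds; "joint_efforts": joint torques, N m; "eef_pos": TCP position; "tcp_rot": TCP orientation; "contact_force": force on the tool from outside, world axes, zero at the start; "wrist_torque": the same for the moment, N m; "opening": opening from 0.0 (shut) to 1.0 (fully open); "finger_force": force on a finger pad.
Only numpy, scipy, OpenCV 4.12 (cv2) and the standard library are available. Lean on these libraries where they do the work, as an engineer would, in place of code of your own. Each camera call takes 0.05 s, during which the arm holds its last target. There are 200 camera calls.

## Task

Hang the blue two-row bin on the stand by putting both holes of its flange over the two brass pins, flange fully down on the rail, then lock it by dropping the red bar over the same two pins, flat on the flange. Sort all the aluminium spacers lying on the bench into the hung bin by length: short ones in the yellow-floored row, long ones in the white-floored row, none sticking up over the rim by more than half its thickness. Leave the other things on the bench where they are.

Things in the scene. Friction and masses are not known exactly. Their poses are not given: they have to be found in the camera images.
- pin_left (a point): foot of the left pin on the rail top, 95 mm above the bench. Fixed white stand, rail 26 mm deep (x), 180 long (y), 55 high. Two upright brass pins 110 mm apart, 10 mm thick, 38 mm tall, upper 12 mm tapered. Stand axes: z up, y from right to left pin; the bin hangs on its -x side, towards the robot. The stand's place and yaw vary
- pin_right (a point): foot of the right pin: 110 mm along the stand's -y from pin_left, same axes
- bin_center (a point): centre of the blue bin, 30 mm above its underside. Outside 148 x 148 x 60 mm, walls and floor 4 mm, open top. An 8 mm wall along y at x = 0 parts it into two rows, each 66 mm wide (x) and 140 mm long (y) inside: yellow floor on the -x side (middle at x = -37 mm), white floor on the +x side (middle at x = +37 mm). z up. About 0.35 kg
- bin_grip (a point): middle of the bin's black grip, on top of its middle wall, 44 mm above bin_center: 10 mm thick (bin's x), 70 mm long (y), 28 mm tall; its top is 88 mm above the bin's underside
- bin_hole_left (a point): centre of the left hole (15 mm across) at the underside of the bin's flange: from bin_center 89 mm along x, 55 mm along y, 24 mm up. Goes on pin_left. The flange is 6 mm thick, top flush with the rim, and stands 32 mm out from the +x wall. When hung it rests on the rail top, bin underside about 41 mm above the bench, back wall 2 mm off the rail; the bin droops by up to about 0.1 rad
- bin_hole_right (a point): centre of the right hole, the same but 55 mm along the bin's -y. Goes on pin_right
- bar_center (a point): red locking bar: strip 30 (x) x 148 (y) x 8 mm, 15 mm holes 55 mm either side of its middle along y; a black grip tab stands on its middle, 12 mm thick (x), 50 mm long (y), from 8 to 40 mm above the underside. This point is on the tab, 20 mm above the underside; in place about 26 mm above the rail top. Either end goes on either pin. 0.18 kg
- short1_center (a point): centre of short spacer 1: a bare aluminium square sleeve with black ends, 24 x 24 mm in section and 62 mm long, lying on the bench with its length along its own y axis. z is up at first, but it may lie on any of its four sides later. Not every spacer is there on every start
- short2_center (a point): centre of short spacer 2: a bare aluminium square sleeve with black ends, 24 x 24 mm in section and 62 mm long, lying on the bench with its length along its own y axis. z is up at first, but it may lie on any of its four sides later. Not every spacer is there on every start
- short3_center (a point): centre of short spacer 3: a bare aluminium square sleeve with black ends, 24 x 24 mm in section and 62 mm long, lying on the bench with its length along its own y axis. z is up at first, but it may lie on any of its four sides later. Not every spacer is there on every start
- short4_center (a point): centre of short spacer 4: a bare aluminium square sleeve with black ends, 24 x 24 mm in section and 62 mm long, lying on the bench with its length along its own y axis. z is up at first, but it may lie on any of its four sides later. Not every spacer is there on every start
- long1_center (a point): centre of long spacer 1: a bare aluminium square sleeve with black ends, 24 x 24 mm in section and 105 mm long, lying on the bench with its length along its own y axis. z is up at first, but it may lie on any of its four sides later. Not every spacer is there on every start
- long2_center (a point): centre of long spacer 2: a bare aluminium square sleeve with black ends, 24 x 24 mm in section and 105 mm long, lying on the bench with its length along its own y axis. z is up at first, but it may lie on any of its four sides later. Not every spacer is there on every start
Things that resemble listed ones, but are neither listed nor needed, are in the scene too. Leave any green or turquoise look-alike of the part that bears long1_center alone.

How it is judged:
On the way, in this order (a step that is already met when the one before it is completed fails the run):
1. the bin hangs with both flange holes on the two pins, flange down on the rail, let go (distance between bin_hole_left and pin_left below 0.01 m and distance between bin_hole_right and pin_right below 0.01 m and angle between bin_center's own z axis and vertical below 0.2 rad and contact force between the fingers and bin below 0.2 N), for 0.3 s.
2. the red bar lies on the flange with both holes on the pins, the bin still hung (distance between bin_hole_left and pin_left below 0.01 m and distance between bin_hole_right and pin_right below 0.01 m and angle between each of bin_center, bar_center's own z axis and vertical below 0.2 rad and z of bar_center in the frame of pin_left between 0.018 and 0.034 m and x of bar_center in the frame of pin_left between -0.008 and 0.008 m and y of bar_center in the frame of pin_left between -0.063 and -0.047 m and angle between the y axis of bar_center and the y axis of pin_left, either way round below 0.1 rad and contact force between the fingers and bar below 0.2 N), for 0.3 s.
At the end, for the whole second after the job is handed in: Both flange holes within 10 mm of their pin feet, bin tilt under 0.2 rad; bar flat on the flange, middle within 8 mm of the pins' middle, 18-34 mm above the rail, within 0.1 rad; each spacer present has its centre in its row (short yellow, long white) below the rim; at rest (distance between bin_hole_left and pin_left below 0.01 m and distance between bin_hole_right and pin_right below 0.01 m and angle between each of bin_center, bar_center's own z axis and vertical below 0.2 rad and z of bar_center in the frame of pin_left between 0.018 and 0.034 m and x of bar_center in the frame of pin_left between -0.008 and 0.008 m and y of bar_center in the frame of pin_left between -0.063 and -0.047 m and angle between the y axis of bar_center and the y axis of pin_left, either way round below 0.1 rad and x of short1_center in the frame of bin_center between -0.072 and -0.004 m and y of short1_center in the frame of bin_center between -0.07 and 0.07 m and z of short1_center in the frame of bin_center between -0.03 and 0.03 m and linear speed of each of short1, short2, short3, short4, long1, long2, bin below 0.03 m/s and x of short2_center in the frame of bin_center between -0.072 and -0.004 m and y of short2_center in the frame of bin_center between -0.07 and 0.07 m and z of short2_center in the frame of bin_center between -0.03 and 0.03 m and x of short3_center in the frame of bin_center between -0.072 and -0.004 m and y of short3_center in the frame of bin_center between -0.07 and 0.07 m and z of short3_center in the frame of bin_center between -0.03 and 0.03 m and x of short4_center in the frame of bin_center between -0.072 and -0.004 m and y of short4_center in the frame of bin_center between -0.07 and 0.07 m and z of short4_center in the frame of bin_center between -0.03 and 0.03 m and x of long1_center in the frame of bin_center between 0.004 and 0.072 m and y of long1_center in the frame of bin_center between -0.07 and 0.07 m and z of long1_center in the frame of bin_center between -0.03 and 0.03 m and x of long2_center in the frame of bin_center between 0.004 and 0.072 m and y of long2_center in the frame of bin_center between -0.07 and 0.07 m and z of long2_center in the frame of bin_center between -0.03 and 0.03 m); the robot touches nothing.
It fails at once if another thing on the bench is shifted by more than 60 mm (distance of any of tape, carton, spray, driver, mug, kit from where it was at the start of the episode above 0.06 m).
Of short1, short2, short3, short4, long1, long2 only 4 to 6 are there at a start; the rules pass over those that are not, and their reading is None.
At some moment in a run one of short1, short2, short3, short4, long1, long2 may be knocked a few centimetres aside while the robot is not near it.
Once in a run the grip may slacken for a moment while it holds something.
It also fails if it takes over 208 s, if anything falls off the work surface, if the arm or the gripper's body presses on something with over 40 N, if the wrist force passes 120 N, or if a joint passes its speed limit or range.

## Working session

There is one attempt and no reset: what is moved stays moved. The work goes in short steps, Python scripts to look and compute and a shell command to move; the robot and the scene stay as the last step left them, time stands still between calls to the robot, and variables do not carry over. Pictures are saved under pics/ and viewed, at most 14 in all, crops included, and the job is handed in when it is done.

```bash
ls; mkdir -p pics
cat > h.py <<'E'
import numpy as np, cv2
from plant import ctrl
from scipy.spatial.transform import Rotation as R
def rot(c): 
    r=np.array(c["rotation"]); return r if r.shape==(3,3) else R.from_quat(r).as_matrix()
def cloud(c):
    d=c["depth"]; v,u=np.mgrid[:d.shape[0],:d.shape[1]]
    p=np.stack([(u-c["cx"])/c["fx"]*d,(v-c["cy"])/c["fy"]*d,d],-1)
    w=p@rot(c).T+np.array(c["xyz"]); w[d==0]=np.nan
    return w
def wcloud(c,s):
    d=c["depth"]; v,u=np.mgrid[:d.shape[0],:d.shape[1]]
    x=(u-c["cx"])/c["fx"]; y=(v-c["cy"])/c["fy"]; th=np.hypot(x,y); 
    k=np.tan(np.minimum(th,1.4))/np.maximum(th,1e-9)
    p=np.stack([x*k*d,y*k*d,d,np.ones_like(d)],-1)@np.array(c["mount"]).T
    w=p[...,:3]@R.from_quat(s["tcp_rot"]).as_matrix().T+np.array(s["eef_pos"]); w[(d==0)|(th>1.3)]=np.nan
    return w
def save(n,img,s=1):
    cv2.imwrite("pics/"+n+".png",cv2.resize(img[...,::-1],None,fx=s,fy=s))
E
python3 - <<'E'
from h import *
for n in ("scene","side"):
    c=ctrl.read_camera(n); save(n+"0",c["pixels"],1.4); w=cloud(c)
    np.savez("/tmp/"+n+".npz",w=w,rgb=c["pixels"])
    print(n,c["xyz"],rot(c).round(2).tolist(),c["fx"])
    for q in ["pin_left","pin_right","bin_center","bin_grip","bin_hole_left","bin_hole_right","bar_center","short1_center","long1_center"]:
        for f in (ctrl.tip_of,):
            for r in f(q,c)[:6]:
                a=np.array(r["at"]); i=a.round().astype(int); 
                print(q,a.round(0),round(r["score"],2),w[min(max(i[1],0),419),min(max(i[0],0),559)].round(3))
print(ctrl.get_state())
E
```

```text
pics
scene [ 1.19597674 -0.52914131  0.78283489] [[0.62, 0.49, -0.61], [0.78, -0.38, 0.49], [0.01, -0.78, -0.62]] 493.06590710901514
pin_left [326. 241.] 0.88 [0.671 0.031 0.106]
pin_right [279. 263.] 0.97 [ 0.654 -0.079  0.096]
bin_center [340. 181.] 0.89 [0.473 0.273 0.045]
bin_grip [346. 168.] 0.92 [0.467 0.298 0.072]
bin_hole_left [387. 173.] 0.97 [0.537 0.381 0.06 ]
bin_hole_right [364. 193.] 0.89 [0.559 0.272 0.056]
bar_center [392. 212.] 0.56 [0.63  0.303 0.025]
short1_center [ 95. 296.] 0.56 [ 0.436 -0.385  0.018]
long1_center [135. 239.] 0.76 [ 0.328 -0.243  0.021]
long1_center [202. 233.] 0.66 [ 0.408 -0.112  0.024]
long1_center [392. 213.] 0.51 [0.631 0.302 0.023]
side [ 0.32682633 -0.79942102  1.16645371] [[0.97, -0.19, 0.13], [-0.23, -0.77, 0.6], [-0.01, -0.61, -0.79]] 510.8989196381011
pin_left [339. 188.] 0.79 [0.668 0.031 0.104]
pin_right [344. 223.] 0.8 [ 0.649 -0.079  0.096]
bin_center [246. 154.] 0.93 [0.459 0.313 0.001]
bin_grip [246. 141.] 0.84 [0.461 0.297 0.074]
bin_hole_left [263. 123.] 0.87 [0.53  0.381 0.055]
bin_hole_right [282. 148.] 0.55 [0.561 0.251 0.06
[... 333 characters left out ...]
s': array([ 9.55998032e-01,  2.86273220e-01,  1.57670591e+00, -1.89286147e-05,
        1.27860767e+00, -1.49999378e-01]), 'dq': array([ 6.29733808e-04, -1.52675958e-05, -7.67879756e-04,  7.12914463e-04,
       -4.37105133e-04, -1.03102968e-03]), 'joint_efforts': array([-4.14232072e-04, -4.05980408e+01, -2.92949116e+01, -1.86799784e-04,
        6.33704240e-04, -7.76524871e-06]), 'eef_pos': array([0.30253033, 0.60338624, 0.23133953]), 'tcp_rot': array([ 2.30310484e-01,  9.73117198e-01, -6.67439816e-07,  9.50031104e-06]), 'contact_force': array([0.10264258, 0.34043733, 0.38839373]), 'wrist_torque': array([ 0.01804826,  0.01267993, -0.01874798]), 'finger_force': 0.0, 'opening': 1.00048531311715}
```

View pics/scene0.png

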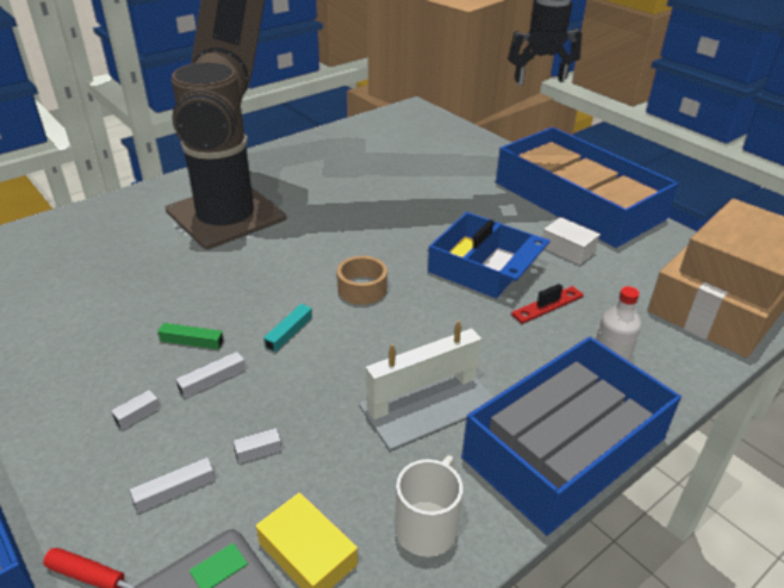

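View pics/side0.png

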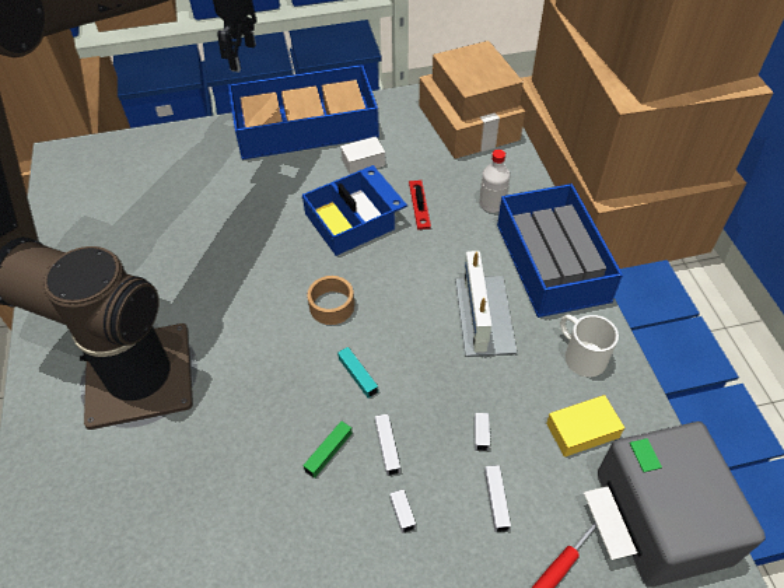

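Scene0 (scaled 1.4×) shows the real spacers at (136,408) short, (211,375) long, (172,483) long and (258,445) short. The look-alikes are the green one at (190,335) and the turquoise one at (288,327). For the bin, the candidates are the small two-row bin at (487,255), which has the grip and flange, and the larger blue crates at (587,185) and (572,430). The red bar is at (548,303); the spray cap and the driver are also red. I choose the bin at (487,255).

```bash
cat > m.py <<'E'
from h import *
import sys
for n in ("scene","side"):
    z=np.load("/tmp/%s.npz"%n); w=z["w"]; rgb=z["rgb"].astype(float); hsv=cv2.cvtColor(z["rgb"],cv2.COLOR_RGB2HSV)
    X,Y,Z=w[...,0],w[...,1],w[...,2]; print(n)
    # bench height
    b=(X>.3)&(X<.5)&(Y>-.05)&(Y<.05)&(Z<.01); print("bench",np.nanmedian(Z[b]))
    def rect(m,name):
        p=w[m][:,:2].astype(np.float32)
        if len(p)<8: return
        (c,s,a)=cv2.minAreaRect(p*1000); 
        if s[0]>s[1]: s=s[::-1]; a+=90
        # long axis direction = a+90
        print(name,"n",len(p),"c",np.round(c,1),"size",np.round(s,1),"longdir",round((a+90)%180,1),"z",np.nanpercentile(Z[m],[5,50,95]).round(4))
    # spacer tops
    m=(Z>.019)&(Z<.03)&(X>.25)&(X<.8)&(Y>-.6)&(Y<-.0)
    k,l,st,_=cv2.connectedComponentsWithStats(m.astype(np.uint8))
    for i in range(1,k):
        if st[i,4]>60:
            q=l==i; print(rgb[q].mean(0).round(),end=" "); rect(q,"top")
    m=(Z>.088)&(Z<.099)&(X>.55)&(X<.75)&(Y>-.15)&(Y<.1); rect(m,"railtop")
    for s in (-1,1):
        m=(Z>.103)&(Z<.132)&(X>.55)&(X<.75)&(Y>-.15 if s<0 else Y>-.02)&(Y<-.02 if s<0 else Y<.1); rect(m,"pin")
    red=((hsv[...,0]<8)|(hsv[...,0]>172))&(hsv[...,1]>140)&(X>.5)&(X<.72)&(Y>.2)&(Y<.42)&(Z<.015)&(Z>.004); rect(red,"bar")
    m=(X>.55)&(X<.72)&(Y>.2)&(Y<.36)&(Z>.034)&(Z<.045)&(rgb.max(-1)<70); rect(m,"tab")
    m=(X>.38)&(X<.55)&(Y>.2)&(Y<.4)&(Z>.08)&(Z<.095); rect(m,"grip")
    bl=(hsv[...,0]>100)&(hsv[...,0]<130)&(hsv[...,1]>120)&(X>.35)&(X<.64)&(Y>.17)&(Y<.42)&(Z>.054)&(Z<.066)
    k,l,st,_=cv2.connectedComponentsWithStats(bl.astype(np.uint8))
    for i in range(1,k):
        if st[i,4]>60: rect(l==i,"rim")
E
python3 m.py
```

```text
scene
bench 0.0012165971735277337
[ 55. 161. 158.] top n 354 c [403.6 -99.6] size [ 27.7 107.4] longdir 111.1 z [0.0213 0.0249 0.0272]
[ 58. 145.  76.] top n 394 c [ 324.1 -240.5] size [ 28.  106.9] longdir 40.7 z [0.0204 0.0249 0.0276]
[189. 190. 195.] top n 472 c [ 425.9 -256. ] size [ 28.4 106.3] longdir 89.7 z [0.0202 0.025  0.0274]
[189. 191. 195.] top n 329 c [ 423.6 -377.6] size [29.5 63.8] longdir 95.4 z [0.0202 0.0252 0.0273]
[194. 196. 200.] top n 366 c [ 594.6 -271.2] size [27.5 62.4] longdir 72.8 z [0.0204 0.0249 0.0274]
[195. 196. 201.] top n 733 c [ 582.6 -392. ] size [ 27.5 106.3] longdir 81.4 z [0.021  0.0251 0.0275]
[143. 124.  45.] top n 89 c [ 759.9 -340.8] size [ 1.6 80.4] longdir 6.2 z [0.0199 0.0247 0.0296]
[196.  49.  46.] top n 778 c [ 630.5 -529. ] size [ 24.6 101.2] longdir 32.8 z [0.0199 0.025  0.028 ]
railtop n 931 c [658.4 -19.9] size [ 30.3 180.5] longdir 80.7 z [0.0896 0.0955 0.098 ]
pin n 56 c [650.2 -75. ] size [ 8.4 10. ] longdir 54.3 z [0.1058 0.1175 0.1291]
pin n 47 c [669.   32.1] size [7.5 9.9] longdir 30.9 z [0.106  0.1164 0.1292]
bar n 355 c [6
[... 1027 characters left out ...]
95.0 z [0.0205 0.0238 0.0276]
[213.  41.  38.] top n 373 c [ 636.3 -526.3] size [23.5 89.4] longdir 32.9 z [0.0201 0.024  0.0282]
railtop n 491 c [660.1 -19.7] size [ 26.5 183.1] longdir 79.8 z [0.0901 0.0942 0.0977]
pin n 26 c [649.4 -75.3] size [7.2 8.2] longdir 107.2 z [0.1054 0.1161 0.1279]
pin n 28 c [669.5  32.2] size [6.7 9.5] longdir 166.1 z [0.1038 0.1154 0.1268]
bar n 193 c [630. 306.] size [ 29.3 151.8] longdir 83.5 z [0.0044 0.0072 0.0112]
tab n 35 c [629.2 304.6] size [ 9.5 51.1] longdir 83.0 z [0.0362 0.0383 0.0436]
grip n 66 c [466.4 293.6] size [10.9 74.4] longdir 107.7 z [0.0805 0.0869 0.0906]
rim n 690 c [480.7 298.8] size [157.6 182.1] longdir 17.4 z [0.0547 0.0586 0.0627]
```

```bash
cat > go.py <<'E'
# usage: go.py x y z yaw(tool y dir, deg) [more targets...] -> per-call shifts in tool axes (mm, deg), 5 rows each
from h import *
import sys
s=ctrl.get_state(); p=np.array(s["eef_pos"]); M=R.from_quat(s["tcp_rot"]).as_matrix()
yaw=np.degrees(np.arctan2(M[1,1],M[0,1])); print("now",(p*1000).round(1),round(yaw,1),"t",s["time"],"op",round(s["opening"],3))
a=[float(v) for v in sys.argv[1:]]
for k in range(0,len(a),4):
    t=np.array(a[k:k+3])/1000; y=a[k+3]
    dt=(yaw-y+90)%180-90
    n=max(1,int(np.ceil(max(np.linalg.norm(t-p)/.2,abs(dt)/35))))
    for i in range(n):
        d=(t-p)/n; r=np.radians(yaw)
        ty=np.array([np.cos(r),np.sin(r),0]); tx=np.array([-np.sin(r),np.cos(r),0])
        print([round(float(v),4) for v in (d@tx,d@ty,-d[2],dt/n)], "rows>=",int(np.ceil(max(np.linalg.norm(d)/.0417,abs(dt/n)/7.16))))
        yaw-=dt/n
    p=t
E
python3 go.py 465.5 294.7 180 18.2 465.5 294.7 56 18.2
```

```text
now [302.5 603.4 231.3] 63.4 t 1.0 op 1.0
[-0.142, -0.1014, 0.0257, 22.5846] rows>= 5
[-0.1701, -0.0391, 0.0257, 22.5846] rows>= 5
[0.0, 0.0, 0.124, 0.0] rows>= 3
```

Run:
```python
from h import *
z=np.load("/tmp/scene.npz"); save("crop1",z["rgb"][130:250,280:440],4)
```

```text
(no output)
```

View pics/crop1.png

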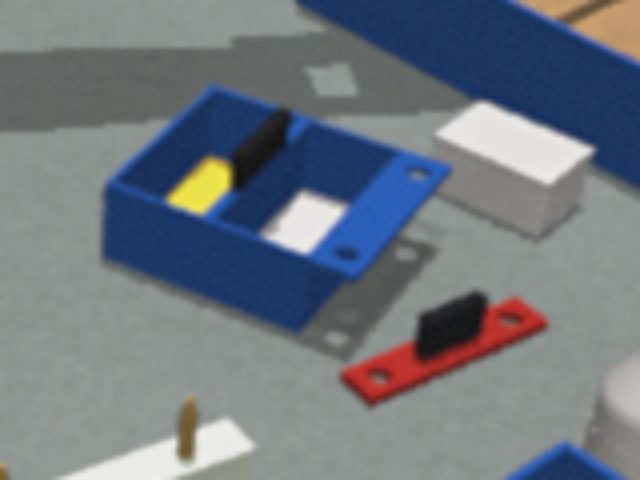

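The crop confirms the choice: a two-row bin with its black grip at (262,148) and flange holes at (418,175) and (347,253). The red bar's tab is at (452,325).

```bash
python3 -m inch '[[0,-0.142,-0.1014,0.0257,22.6],[0,-0.142,-0.1014,0.0257,22.6],[0,-0.142,-0.1014,0.0257,22.6],[0,-0.142,-0.1014,0.0257,22.6],[0,-0.142,-0.1014,0.0257,22.6]]' 60 && python3 -m inch '[[0,-0.17,-0.039,0.0257,22.6],[0,-0.17,-0.039,0.0257,22.6],[0,-0.17,-0.039,0.0257,22.6],[0,-0.17,-0.039,0.0257,22.6],[0,-0.17,-0.039,0.0257,22.6]]'; python3 go.py 465.5 294.7 56 18.2
python3 - <<'E'
from h import *
s=ctrl.get_state(); c=ctrl.read_camera("wrist"); save("w1",c["pixels"]); w=wcloud(c,s)
m=(w[...,2]>.08)&(w[...,2]<.095)&(abs(w[...,0]-.465)<.08)&(abs(w[...,1]-.295)<.08)
(cc,sz,a)=cv2.minAreaRect(w[m][:,:2].astype(np.float32)*1000); print(cc,sz,a,m.sum())
E
```

```text
time: 1.42
eef_pos: [0.3857, 0.4446, 0.2043]
tcp_rot: [0.418, 0.908, -0.002, 0.0]
contact_force: [-0.7, 0.0, -0.1]
opening: 1.002
finger_force: 0.0
time: 1.83
eef_pos: [0.4672, 0.2907, 0.1791]
tcp_rot: [0.588, 0.809, -0.001, 0.001]
contact_force: [0.4, 0.8, -0.5]
opening: 0.999
finger_force: 0.0
now [467.2 290.7 179.1] 17.9 t 1.8333 op 0.999
[0.0043, -0.0004, 0.1231, -0.2934] rows>= 3
(464.7662048339844, 298.93389892578125) (9.586095809936523, 70.22931671142578) 17.648677825927734 1183
```

View pics/w1.png

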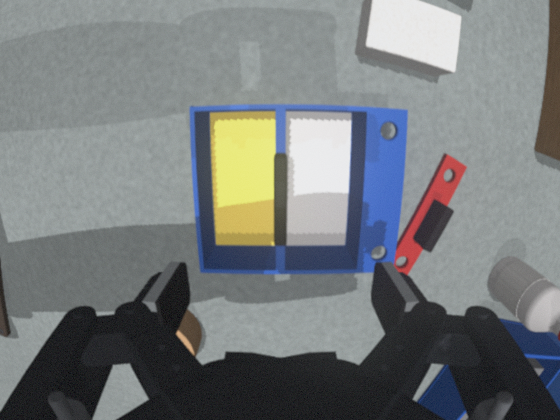

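The wrist view shows the bin centred at (300,190), with its grip at (281,200) and its yaw aligned with the tool.

```bash
python3 -m inch '[[0,0.006,-0.002,0.02,0],[0,0.006,-0.002,0.02,0],[0,0.006,-0.002,0.02,0],[0,0.006,-0.002,0.02,0]]';  python3 - <<'E'
from h import *
s=ctrl.get_state(); c=ctrl.read_camera("wrist"); w=wcloud(c,s)
def r(lo,hi,x,y,q):
    m=(w[...,2]>lo)&(w[...,2]<hi)&(abs(w[...,0]-x)<q)&(abs(w[...,1]-y)<q)
    print(cv2.minAreaRect(w[m][:,:2].astype(np.float32)*1000),m.sum(),np.median(w[m][:,2]))
r(.08,.095,.465,.295,.08); r(.03,.045,.63,.305,.08)
rgb=c["pixels"].astype(int); m=(w[...,2]>.054)&(w[...,2]<.064)&(rgb[...,2]>90)&(rgb[...,2]-rgb[...,0]>50)&(abs(w[...,0]-.48)<.12)&(abs(w[...,1]-.3)<.13)
print(cv2.minAreaRect(w[m][:,:2].astype(np.float32)*1000),m.sum())
for q in ("bin_hole_left","bin_hole_right"):
    a=ctrl.tip_of(q,c)[0]; print(a,w[int(a["at"][1]),int(a["at"][0])])
E
python3 go.py 465 297 57 18
```

```text
time: 2.22
eef_pos: [0.4614, 0.301, 0.1605]
tcp_rot: [0.586, 0.81, 0.0, 0.0]
contact_force: [-0.5, 1.1, 0.4]
opening: 1.001
finger_force: 0.0
((464.6042785644531, 299.1939697265625), (9.931524276733398, 69.36672973632812), 17.456838607788086) 1297 0.08736817059617462
((601.67138671875, 283.7508544921875), (117.49928283691406, 39.41681671142578), 43.99655532836914) 767 0.03881580542050207
((479.82757568359375, 303.220458984375), (180.8355255126953, 148.91050720214844), 17.862693786621094) 9181
{'at': [394.1, 149.6], 'score': 0.81} [ 0.55317542  0.37715804 -0.00158926]
{'at': [382.6, 272.4], 'score': 0.64} [0.49882898 0.32424889 0.18545211]
now [462.  300.8 161. ] 18.2 t 2.3667 op 0.998
[-0.0046, 0.0017, 0.104, 0.2414] rows>= 3
```

```bash
python3 -m inch '[[0,-0.0025,0.0019,0.06,0.5],[0,-0.0025,0.0019,0.104,0.5],[0,-0.0025,0.0019,0.104,0.5],[0,-0.0025,0.0019,0.104,0.5],[0,-0.0025,0.0019,0.104,0.5]]' && python3 -m inch '[[1,0,0,0,0],[1,0,0,0,0],[1,0,0,0,0],[1,0,0,0,0],[1,0,0,0,0]]' 90 && python3 -m inch '[[1,0,0,0,0],[1,0,0,0,0],[1,0,0,0,0],[1,0,0,0,0]]'; python3 go.py 464.6 299 165 17.6 571.6 -4.7 165 -9.8
```

```text
time: 2.78
eef_pos: [0.4638, 0.2982, 0.0555]
tcp_rot: [0.59, 0.807, -0.001, -0.001]
contact_force: [0.4, 0.5, 0.5]
opening: 1.001
finger_force: 0.0
time: 3.2
eef_pos: [0.465, 0.2985, 0.0572]
tcp_rot: [0.59, 0.807, 0.001, 0.001]
contact_force: [-0.1, -0.2, -0.0]
opening: 0.294
finger_force: 0.0
time: 3.53
eef_pos: [0.4646, 0.2983, 0.0567]
tcp_rot: [0.59, 0.807, 0.0, 0.0]
contact_force: [-1.8, -0.4, 5.5]
opening: 0.105
finger_force: 89.7
now [464.6 298.3  56.7] 17.7 t 3.5333 op 0.105
[0.0007, 0.0002, -0.1083, 0.0678] rows>= 3
[-0.1609, 0.0051, -0.0, 13.7] rows>= 4
[-0.1551, 0.043, -0.0, 13.7] rows>= 4
```

```bash
python3 -m inch '[[1,0,0,-0.02,0],[1,0,0,-0.05,0],[1,0,0,-0.08,0],[1,0,0,-0.108,0],[1,0,0,-0.108,0]]' 120 && python3 -m inch '[[1,-0.035,0,0,3.5],[1,-0.07,0.002,0,7],[1,-0.105,0.003,0,10.5],[1,-0.14,0.004,0,13.7],[1,-0.161,0.005,0,13.7]]' && python3 -m inch '[[1,-0.035,0,0,3.5],[1,-0.07,0,0,7],[1,-0.105,0,0,10.5],[1,-0.14,0,0,13.7],[1,-0.155,0,0,13.7]]' && python3 -m inch '[[1,0,0,0,0],[1,0,0,0,0],[1,0,0,0,0]]'
cat > pins.py <<'E'
from h import *
s=ctrl.get_state(); c=ctrl.read_camera("wrist"); w=wcloud(c,s); print((np.array(s["eef_pos"])*1000).round(1),s["opening"])
X,Y,Z=w[...,0],w[...,1],w[...,2]
def r(m,n):
    if m.sum()>8:
        q=cv2.minAreaRect(w[m][:,:2].astype(np.float32)*1000); print(n,np.round(q[0],1),np.round(q[1],1),round(q[2],1),m.sum(),np.median(Z[m]).round(4))
rgb=c["pixels"].astype(int)
br=(rgb[...,0]-rgb[...,2]>30)&(X>.6)&(X<.72)&(Y>-.12)&(Y<.08)
r(br&(Y<-.02)&(Z>.12)&(Z<.137),"pinR"); r(br&(Y>-.02)&(Z>.12)&(Z<.137),"pinL")
r((Z>.09)&(Z<.1)&(X>.6)&(X<.72)&(Y>-.13)&(Y<.1),"rail")
bl=(rgb[...,2]>90)&(rgb[...,2]-rgb[...,0]>50)
h=s["eef_pos"][2]-.056+.06
r(bl&(abs(Z-h)<.006)&(abs(X-s["eef_pos"][0])<.16)&(abs(Y-s["eef_pos"][1])<.14),"rim")
np.savez("/tmp/w.npz",w=w,rgb=c["pixels"])
save("wp%d"%c["shot"],c["pixels"]); print(c["shot"])
E
python3 pins.py; python3 go.py 571.6 -4.7 165 -9.8
```

```text
time: 3.95
eef_pos: [0.4673, 0.2995, 0.1693]
tcp_rot: [0.59, 0.807, 0.004, 0.003]
contact_force: [1.9, 1.9, -1.5]
opening: 0.1
finger_force: 117.5
time: 4.37
eef_pos: [0.5171, 0.1433, 0.1608]
tcp_rot: [0.683, 0.73, -0.002, -0.001]
contact_force: [0.6, 0.2, -3.3]
opening: 0.092
finger_force: 117.3
time: 4.78
eef_pos: [0.5273, -0.0118, 0.1609]
tcp_rot: [0.766, 0.643, -0.002, -0.001]
contact_force: [-0.5, 0.1, -3.0]
opening: 0.096
finger_force: 117.4
time: 5.03
eef_pos: [0.5275, -0.0075, 0.1619]
tcp_rot: [0.764, 0.645, -0.001, -0.002]
contact_force: [-0.9, -0.0, -4.4]
opening: 0.098
finger_force: 117.4
[527.5  -7.5 161.9] 0.09825289272250122
pinR [649.7 -70.7] [3.2 0.8] 61.0 10 0.1324
pinL [669.1  37. ] [4.2 3.5] 14.0 23 0.1322
rail [669.5  39.2] [65.7 28.3] 79.9 1647 0.0945
rim [545.6   2. ] [123.7 181.8] 80.3 16945 0.1644
5
now [527.7  -7.2 162.4] -9.7 t 5.0833 op 0.095
[0.0099, 0.0428, -0.0026, 0.1272] rows>= 2
```

View pics/wp5.png

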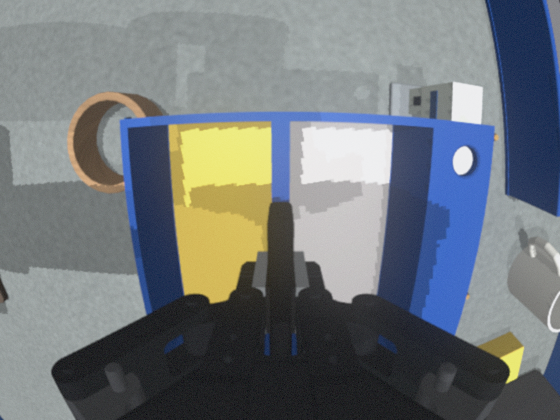

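The view shows the left flange hole at (462,160) already above the rail, with the bin aligned in the gripper. The pins are hidden just outside the flange edge.

```bash
cat > hole.py <<'E'
from h import *
import sys
z=np.load("/tmp/w.npz"); w=z["w"]; rgb=z["rgb"].astype(int); u0,v0=map(int,sys.argv[1:3])
s=ctrl.get_state(); e=np.array(s["eef_pos"])
bl=((rgb[...,2]>80)&(rgb[...,2]-rgb[...,0]>40))
k,l,st,cen=cv2.connectedComponentsWithStats((~bl).astype(np.uint8),connectivity=4)
m=(l==l[v0,u0]).astype(np.uint8); print("n",m.sum(),cen[l[v0,u0]])
ring=(cv2.dilate(m,np.ones((7,7)))>0)&bl&(abs(w[...,2]-(e[2]+.004))<.01)
ring2=(cv2.dilate(m,np.ones((3,3)))>0)&bl&(abs(w[...,2]-(e[2]+.004))<.01)
p=w[ring2]; (c,r)=cv2.minEnclosingCircle(p[:,:2].astype(np.float32)*1000); print("hole",c,r,np.median(p[:,2]))
# plane fit of rim/flange
M=R.from_quat(s["tcp_rot"]).as_matrix(); q=(w-e)@M
f=bl&(abs(w[...,2]-(e[2]+.004))<.007)&(abs(q[...,1])<.115)&(abs(q[...,0])<.08)
A=np.c_[q[f][:,:2],np.ones(f.sum())]; print("tilt (dz/dx,dz/dy), tool z:",np.linalg.lstsq(A,q[f][:,2],rcond=None)[0].round(4),f.sum())
hq=(np.array([c[0]/1000,c[1]/1000,np.median(p[:,2])])-e)@M; print("hole in tool",(hq*1000).round(1), "rim y",np.percentile(q[f][:,1],[.5,99.5]).round(4),"x max",np.percentile(q[f][:,0],99.5).round(4))
E
python3 hole.py 462 160
```

```text
n 467 [462.88008565 160.09207709]
hole (625.1829833984375, 32.44157409667969) 8.892436027526855 0.1629289674004758
tilt (dz/dx,dz/dy), tool z: [-0.0018 -0.0003 -0.002 ] 17948
hole in tool [55.5 89.4 -0.8] rim y [-0.0738  0.1056] x max 0.0739
```

```bash
python3 go.py 571 -1 162 -9.9
```

```text
now [527.7  -7.2 162.4] -9.7 t 5.0833 op 0.095
[0.0134, 0.0416, 0.0004, 0.2272] rows>= 2
```

```bash
python3 -m inch '[[1,0.007,0.02,0,0.2],[1,0.0134,0.0416,0,0.2],[1,0.0134,0.0416,0.008,0.2],[1,0.0134,0.0416,0.012,0.2],[1,0.0134,0.0416,0.012,0.2]]' && python3 -m inch '[[1,0,0,0,0],[1,0,0,0,0]]'; python3 pins.py
python3 - <<'E'
from h import *
z=np.load("/tmp/w.npz"); save("cr7",z["rgb"][100:330,380:560],2.5)
c=ctrl.read_camera("scene"); save("sc7",c["pixels"][200:300,240:400],4)
E
```

```text
time: 5.5
eef_pos: [0.5701, -0.0008, 0.1496]
tcp_rot: [0.765, 0.644, -0.002, -0.002]
contact_force: [-0.3, 0.4, -3.7]
opening: 0.093
finger_force: 117.8
time: 5.67
eef_pos: [0.5712, -0.0017, 0.1516]
tcp_rot: [0.765, 0.643, -0.0, -0.0]
contact_force: [1.1, -0.2, -2.5]
opening: 0.094
finger_force: 117.8
[571.2  -1.7 151.6] 0.09412317459632544
rail [644.4   4.4] [138.6  88.7] 90.0 11761 0.0988
rim [589.3   8.5] [123.1 181.6] 79.8 17011 0.1542
6
```

View pics/cr7.png

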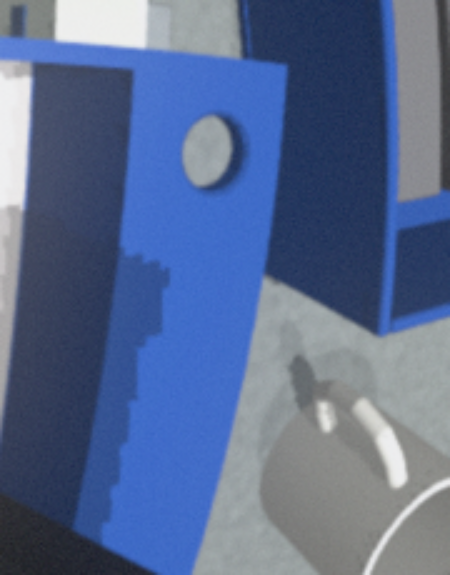

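View pics/sc7.png

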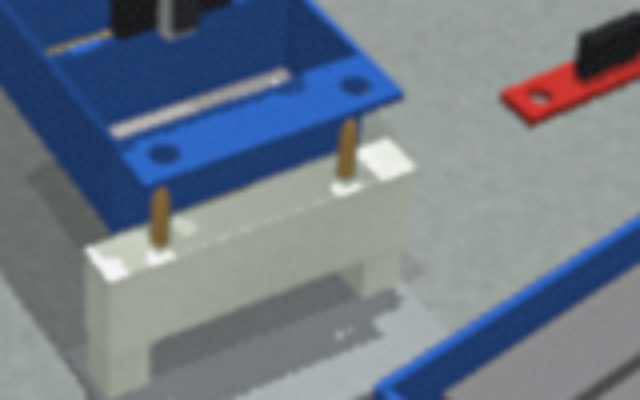

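Both flange holes sit just above their pins: in the scene crop the holes are at (357,85) and (163,153), and the pin tips at (349,120) and (160,190). I'll measure the offset.

```bash
cat > off.py <<'E'
from h import *
s=ctrl.get_state(); e=np.array(s["eef_pos"]); M=R.from_quat(s["tcp_rot"]).as_matrix()
for n in ("scene","side"):
    c=ctrl.read_camera(n); rgb=c["pixels"].astype(np.int16); K=rot(c); o=np.array(c["xyz"])
    def ray(uv,z):
        d=K@np.array([(uv[0]-c["cx"])/c["fx"],(uv[1]-c["cy"])/c["fy"],1]); return o+d*(z-o[2])/d[2]
    def pix(p):
        q=K.T@(p-o); return np.array([q[0]/q[2]*c["fx"]+c["cx"],q[1]/q[2]*c["fy"]+c["cy"]])
    for side,yy in (("L",.055),("R",-.055)):
        zt=e[2]+.004; g=pix(e+M@np.array([yy,.089,-.004]))
        u,v=g.round().astype(int); U,V=np.meshgrid(np.arange(u-9,u+10),np.arange(v-9,v+10))
        P=rgb[V,U]; lum=P[...,2].astype(float); base=np.median(lum[P[...,2]-P[...,0]>60]) 
        # weighted darkness centroid close to prediction
        wt=np.clip(base-lum-15,0,None)*(np.hypot(U-g[0],V-g[1])<7); hc=np.array([(wt*U).sum(),(wt*V).sum()])/max(wt.sum(),1)
        w=ray(hc,zt-.003)
        pl=np.array([.6692,.0372,.118]) if side=="L" else np.array([.6500,-.0708,.118])
        a=pix(pl); u,v=a.round().astype(int); U,V=np.meshgrid(np.arange(u-12,u+13),np.arange(v-16,v+17)); P=rgb[V,U]
        br=(P[...,0]-P[...,2]>35)&(P[...,0]-P[...,1]>12)
        if br.sum()<5: print("nopin"); continue
        pu,pv=U[br],V[br]; f=np.polyfit(pv,pu,1); tv=np.percentile(pv,2); 
        pc=np.array([pu.mean(),pv.mean()]); zc=.095+.0175; pw=ray(pc,zc)
        d=M.T@(pw-w); print(n,side,"hole",(w*1000).round(1)[:2],"pred err px",(hc-g).round(1),"pin",(pw*1000).round(1)[:2],br.sum(),"pv",pv.min(),pv.max(),pix(np.r_[pw[:2],.095])[1].round(),pix(np.r_[pw[:2],.133])[1].round(),"pin-hole tool xy",(d[:2]*1000).round(1))
E
python3 off.py
```

```text
scene L hole [669.6  36.3] pred err px [-0.   1.4] pin [667.2  35.6] 46 pv 230 244 243.0 229.0 pin-hole tool xy [-1.1 -2.2]
scene R hole [646.7 -70.2] pred err px [-0.5  0. ] pin [648.3 -73.3] 52 pv 247 261 261.0 247.0 pin-hole tool xy [-2.8  2.1]
nopin
side R hole [645.1 -72.1] pred err px [-1.9  1.3] pin [648.5 -76.9] 24 pv 215 222 223.0 214.0 pin-hole tool xy [-4.1  4.2]
```

```bash
python3 -m inch '[[1,-0.0015,0,0.008,0],[1,-0.0015,0,0.015,0],[1,-0.0015,0,0.02,0],[1,-0.0015,0,0.024,0],[1,-0.0015,0,0.028,0]]' && python3 -m inch '[[1,0,0,0.004,0],[1,0,0,0.008,0],[1,0,0,0.008,0]]'; python3 off.py; python3 -c "
from plant import ctrl
s=ctrl.get_state();print(s['contact_force'],s['wrist_torque'],s['eef_pos'])"
```

```text
time: 6.28
eef_pos: [0.5714, -0.0036, 0.1229]
tcp_rot: [0.766, 0.643, -0.0, -0.0]
contact_force: [-0.6, -0.6, -3.4]
opening: 0.094
finger_force: 117.9
time: 6.53
eef_pos: [0.5711, -0.0035, 0.1148]
tcp_rot: [0.766, 0.643, -0.001, -0.001]
contact_force: [0.0, -0.1, -3.5]
opening: 0.099
finger_force: 117.8
scene L hole [664.6  38.5] pred err px [-0.2 -0.5] pin [660.6  42.6] 18 pv 230 236 240.0 226.0 pin-hole tool xy [ 3.4 -4.6]
scene R hole [643.9 -70.2] pred err px [-0.6 -1. ] pin [640.6 -67. ] 25 pv 246 254 257.0 243.0 pin-hole tool xy [ 2.6 -3.8]
side L hole [665.7  41.9] pred err px [-1.7 -1. ] pin [672.2  40.3] 14 pv 180 185 187.0 178.0 pin-hole tool xy [-0.4  6.7]
side R hole [647.1 -71.7] pred err px [-1.   0.4] pin [652.2 -69.3] 16 pv 213 218 220.0 211.0 pin-hole tool xy [3.3 4.6]
[ 0.12887316  0.32570572 -3.58945402] [-0.041449    0.08010257 -0.0536496 ] [ 0.57163013 -0.00362011  0.11574635]
```

```bash
python3 -m inch '[[1,0,0,0.005,0],[1,0,0,0.01,0],[1,0,0,0.014,0],[1,0,0,0.017,0],[1,0,0,0.018,0]]' && python3 -m inch '[[1,0,0,0.001,0],[1,0,0,0.001,0]]'; python3 -c "
from plant import ctrl
s=ctrl.get_state();print(s['contact_force'],s['wrist_torque'],s['eef_pos'])"
```

```text
time: 7.05
eef_pos: [0.5715, -0.0037, 0.0976]
tcp_rot: [0.766, 0.643, -0.0, -0.0]
contact_force: [-2.2, -0.3, 0.1]
opening: 0.095
finger_force: 118.5
time: 7.22
eef_pos: [0.5718, -0.0037, 0.0975]
tcp_rot: [0.766, 0.643, 0.0, 0.0]
contact_force: [-3.0, 0.1, 0.3]
opening: 0.094
finger_force: 118.5
[-2.97509071  0.14543647  0.27292983] [ 0.00764414  0.33272462 -0.03735121] [ 0.57184704 -0.00371401  0.09752692]
```

```bash
python3 -m inch '[[0.8,0,0,0,0],[0.6,0,0,0,0],[0.4,0,0,0,0],[0.2,0,0,0,0],[0,0,0,0,0]]' 60 && python3 -m inch '[[0,0,0,0,0],[0,0,0,0,0],[0,0,0,-0.03,0],[0,0,0,-0.07,0],[0,0,0,-0.11,0]]'; python3 go.py 620 270 200 -6.3
python3 - <<'E'
from h import *
c=ctrl.read_camera("scene"); save("sc9",c["pixels"][160:300,240:420],4)
E
```

```text
time: 7.63
eef_pos: [0.5722, -0.0038, 0.0974]
tcp_rot: [0.766, 0.643, 0.0, 0.001]
contact_force: [0.9, 0.6, -0.8]
opening: 0.762
finger_force: 0.0
time: 8.05
eef_pos: [0.5705, -0.0034, 0.2066]
tcp_rot: [0.766, 0.643, -0.001, -0.001]
contact_force: [1.3, -0.5, -0.0]
opening: 0.997
finger_force: 0.0
now [570.5  -3.4 206.6] -9.9 t 8.05 op 0.997
[0.1389, 0.0008, 0.0033, -1.8174] rows>= 4
[0.1388, 0.0052, 0.0033, -1.8174] rows>= 4
```

View pics/sc9.png

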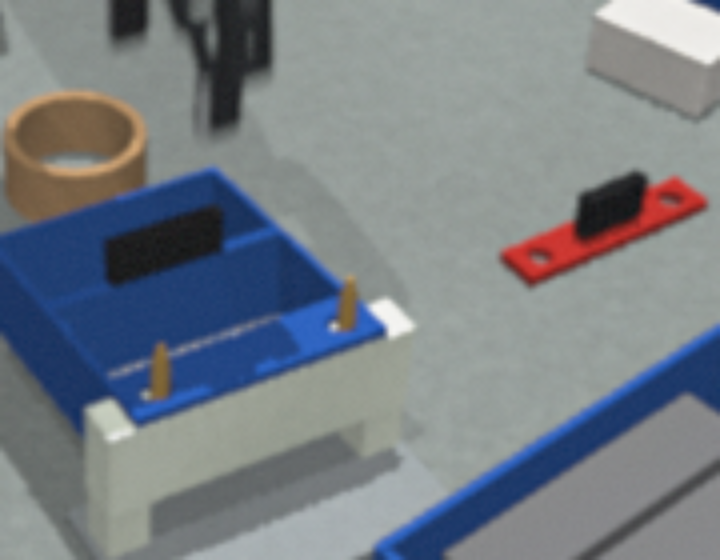

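The bin hangs with both pins through the flange at (160,370) and (347,302), drooping slightly. The bar is untouched at (612,210).

```bash
python3 -m inch '[[0,0.139,0.001,0.003,-1.8],[0,0.139,0.001,0.003,-1.8],[0,0.139,0.001,0.003,-1.8],[0,0.139,0.001,0.003,-1.8],[0,0.139,0.001,0.003,-1.8]]' && python3 -m inch '[[0,0.139,0.005,0.003,-1.8],[0,0.139,0.005,0.003,-1.8],[0,0.139,0.005,0.003,-1.8],[0,0.139,0.005,0.003,-1.8],[0,0.139,0.005,0.003,-1.8]]' && python3 -m inch '[[0,0,0,0,0],[0,0,0,0,0],[0,0,0,0,0]]'
python3 - <<'E'
from h import *
s=ctrl.get_state(); c=ctrl.read_camera("wrist"); w=wcloud(c,s); rgb=c["pixels"].astype(int)
red=(rgb[...,0]-rgb[...,1]>70)&(rgb[...,0]-rgb[...,2]>70)&(abs(w[...,2]-.007)<.009)&(abs(w[...,0]-.63)<.1)&(abs(w[...,1]-.3)<.11)
k,l,st,_=cv2.connectedComponentsWithStats(cv2.dilate(red.astype(np.uint8),np.ones((5,5))))
i=1+np.argmax(st[1:,4]); red&=l==i
q=cv2.minAreaRect(w[red][:,:2].astype(np.float32)*1000); print("bar",q,red.sum())
t=(rgb.max(-1)<80)&(abs(w[...,2]-.039)<.006)&(abs(w[...,0]-q[0][0]/1000)<.05)&(abs(w[...,1]-q[0][1]/1000)<.06)
k,l,st,_=cv2.connectedComponentsWithStats(t.astype(np.uint8)); t=l==1+np.argmax(st[1:,4])
q=cv2.minAreaRect(w[t][:,:2].astype(np.float32)*1000); print("tab",q,t.sum(),np.median(w[t][:,2]))
E
python3 go.py 628 308 45 -6.3
```

```text
time: 8.52
eef_pos: [0.5966, 0.1362, 0.2037]
tcp_rot: [0.754, 0.657, 0.0, -0.0]
contact_force: [-0.3, -1.0, 0.1]
opening: 1.003
finger_force: 0.0
time: 8.93
eef_pos: [0.6213, 0.2719, 0.2003]
tcp_rot: [0.744, 0.668, -0.0, -0.0]
contact_force: [0.1, -0.3, 0.6]
opening: 0.997
finger_force: 0.0
time: 9.18
eef_pos: [0.6214, 0.2679, 0.2009]
tcp_rot: [0.746, 0.666, -0.0, 0.0]
contact_force: [1.1, -0.0, 0.3]
opening: 1.003
finger_force: 0.0
bar ((629.1530151367188, 308.8042907714844), (146.55123901367188, 29.59577751159668), 83.30765533447266) 2892
tab ((630.7018432617188, 322.8817138671875), (19.69112205505371, 10.235267639160156), 83.4813003540039) 143 0.03940024133742348
now [621.4 268.1 201. ] -6.5 t 9.2333 op 1.003
[0.0404, 0.002, 0.156, -0.1529] rows>= 4
```

```bash
python3 go.py 629.2 308.8 60 -6.6 629.2 308.8 14 -6.6
python3 - <<'E'
import numpy as np
for n in ("scene","side"):
    w=np.load("/tmp/%s.npz"%n)["w"]; X,Y,Z=[w[...,i] for i in range(3)]
    m=(X>.58)&(X<.75)&(Y>.24)&(Y<.38)&(Z>.05); print(n,m.sum(),np.nanmin(w[m],0) if m.any() else "", np.nanmax(w[m],0) if m.any() else "")
    m=(X>.6)&(X<.9)&(Y>.1)&(Y<.4)&(Z>.14)&(Z<.25);print("tall",np.nanmin(w[m],0) if m.any() else "", np.nanmax(w[m],0) if m.any() else "")
E
```

```text
now [621.4 268.1 201. ] -6.5 t 9.2333 op 1.003
[0.0413, 0.0031, 0.141, 0.1471] rows>= 4
[0.0, 0.0, 0.046, 0.0] rows>= 2
scene 15 [0.58021099 0.25601717 0.05380842] [0.58521919 0.27308517 0.06328408]
tall [0.77541874 0.2568836  0.14000777] [0.80295383 0.28743115 0.15291367]
side 17 [0.58010396 0.25424397 0.05321721] [0.58736036 0.28797455 0.06121377]
tall [0.77703269 0.25598089 0.14021653] [0.8042719  0.28519376 0.15316922]
```

Clear: the spray is at x≈0.79, and those few points are the old bin flange.

```bash
python3 -m inch '[[0,0.0413,0.003,0.05,0.1],[0,0.0413,0.003,0.09,0.1],[0,0.0413,0.003,0.141,0.1],[0,0.0413,0.003,0.17,0.1],[0,0.0413,0.003,0.187,0.1]]' && python3 -m inch '[[0,0,0,0,0],[1,0,0,0,0],[1,0,0,0,0],[1,0,0,0,0],[1,0,0,0,0]]' 90 && python3 -m inch '[[1,0,0,0,0],[1,0,0,0,0],[1,0,0,0,0],[1,0,0,0,0]]'; python3 go.py 629.2 308.8 14 -6.6
```

```text
time: 9.65
eef_pos: [0.6273, 0.3092, 0.0103]
tcp_rot: [0.746, 0.666, -0.002, -0.001]
contact_force: [-1.3, 0.7, -1.3]
opening: 1.003
finger_force: 0.0
time: 10.07
eef_pos: [0.6313, 0.3112, 0.0181]
tcp_rot: [0.746, 0.666, 0.003, 0.001]
contact_force: [1.0, -0.4, 0.4]
opening: 0.453
finger_force: 0.0
time: 10.4
eef_pos: [0.6301, 0.3111, 0.0161]
tcp_rot: [0.746, 0.666, 0.001, 0.001]
contact_force: [0.3, -0.7, 5.1]
opening: 0.119
finger_force: 90.4
now [630.1 311.1  16.1] -6.4 t 10.4 op 0.119
[-0.0024, -0.0006, 0.0021, 0.1741] rows>= 1
```

```bash
python3 -m inch '[[1,0,0,-0.03,0],[1,0,0,-0.07,0],[1,0,0,-0.11,0],[1,0,0,-0.15,0],[1,0,0,-0.19,0]]' 120; python3 go.py 600 -40 210 -9.9
```

```text
time: 10.82
eef_pos: [0.6278, 0.3105, 0.2045]
tcp_rot: [0.746, 0.666, -0.001, -0.001]
contact_force: [1.2, 1.0, -1.8]
opening: 0.112
finger_force: 117.3
now [627.8 310.5 204.5] -6.4 t 10.8167 op 0.112
[-0.1757, 0.0058, -0.0028, 1.7385] rows>= 5
[-0.1755, 0.0111, -0.0028, 1.7385] rows>= 5
```

```bash
python3 -m inch '[[1,-0.036,0.001,0,0.5],[1,-0.072,0.002,0,1],[1,-0.108,0.003,0,1.5],[1,-0.144,0.005,0,1.7],[1,-0.176,0.006,0,1.7]]' && python3 -m inch '[[1,-0.036,0.002,0,0.5],[1,-0.072,0.004,0,1],[1,-0.108,0.007,0,1.5],[1,-0.144,0.009,0,1.7],[1,-0.176,0.011,0,1.7]]' && python3 -m inch '[[1,0,0,0,0],[1,0,0,0,0],[1,0,0,0,0]]'
cat > bar.py <<'E'
from h import *
s=ctrl.get_state(); c=ctrl.read_camera("wrist"); w=wcloud(c,s); rgb=c["pixels"].astype(int); e=np.array(s["eef_pos"]); M=R.from_quat(s["tcp_rot"]).as_matrix()
print((e*1000).round(1), s["opening"])
X,Y,Z=w[...,0],w[...,1],w[...,2]
q=(w-e)@M
red=(rgb[...,0]-rgb[...,1]>60)&(rgb[...,0]-rgb[...,2]>60)&(abs(q[...,2])<.03)&(abs(q[...,1])<.04)
r=cv2.minAreaRect(q[red][:,:2].astype(np.float32)*1000); print("bar in tool",r,red.sum(),np.median(q[red][:,2]), "x range",np.percentile(q[red][:,0],[0.3,99.7]))
# red edges lines: fit long edge direction
P=q[red]; xs=np.arange(P[:,0].min()+.005,P[:,0].max()-.005,.004); 
mid=[(x,(P[abs(P[:,0]-x)<.003][:,1].min()+P[abs(P[:,0]-x)<.003][:,1].max())/2) for x in xs if (abs(P[:,0]-x)<.003).sum()>10]
f=np.polyfit(*np.array(mid).T,1); print("midline slope deg",np.degrees(np.arctan(f[0])).round(2),"y at x=0 mm",(f[1]*1000).round(2),len(mid))
br=(rgb[...,0]-rgb[...,2]>25)&(X>.6)&(X<.72)&(Y>-.12)&(Y<.08)&(Z>.105)&(Z<.14)&~red
for n,m in (("R",br&(Y<-.02)),("L",br&(Y>-.02))):
    if m.sum()>5:
        z0=np.nanmax(Z[m]); print("pin",n,m.sum(),"med",np.median(w[m],0).round(4),"top",np.median(w[m&(Z>z0-.006)],0).round(4))
ra=(Z>.09)&(Z<.106)&(X>.6)&(X<.72)&(Y>-.13)&(Y<.1)&(rgb.min(-1)>120)
if ra.sum()>20: print("rail",cv2.minAreaRect(w[ra][:,:2].astype(np.float32)*1000),ra.sum())
np.savez("/tmp/w.npz",w=w,rgb=c["pixels"]); save("b%d"%c["shot"],c["pixels"]); print(c["shot"])
E
python3 bar.py
```

```text
time: 11.23
eef_pos: [0.6139, 0.1333, 0.2029]
tcp_rot: [0.755, 0.655, -0.001, -0.0]
contact_force: [0.5, 0.4, -1.0]
opening: 0.113
finger_force: 117.5
time: 11.65
eef_pos: [0.5999, -0.0425, 0.203]
tcp_rot: [0.765, 0.644, -0.001, -0.001]
contact_force: [0.0, 0.0, -1.9]
opening: 0.112
finger_force: 117.5
time: 11.9
eef_pos: [0.6005, -0.0403, 0.2032]
tcp_rot: [0.765, 0.644, -0.0, -0.001]
contact_force: [-0.3, 1.1, -1.5]
opening: 0.112
finger_force: 117.4
[600.5 -40.3 203.2] 0.11212947140973349
bar in tool ((2.660736083984375, -0.2617006301879883), (137.58824157714844, 30.01665687561035), 0.2824455201625824) 7147 0.008734488971055889 x range [-0.06495696  0.07140798]
midline slope deg -0.13 y at x=0 mm 0.06 23
pin R 189 med [ 0.6483 -0.0678  0.1224] top [ 0.6488 -0.0697  0.1307]
pin L 61 med [0.6676 0.0381 0.1307] top [0.6683 0.0374 0.1319]
rail ((652.76025390625, -17.542495727539062), (86.94091796875, 178.7916717529297), 5.781311511993408) 2817
14
```

```bash
python3 go.py 659.2 -14.6 190 -10.1  659.2 -14.6 160 -10.1
```

```text
now [600.6 -39.7 203.3] -9.8 t 11.95 op 0.115
[0.0347, 0.0534, 0.0133, 0.3039] rows>= 2
[0.0, 0.0, 0.03, 0.0] rows>= 1
```

```bash
python3 -m inch '[[1,0.017,0.026,0,0.3],[1,0.0347,0.0534,0.013,0.3],[1,0.0347,0.0534,0.025,0.3],[1,0.0347,0.0534,0.04,0.3],[1,0.0347,0.0534,0.043,0.3]]' && python3 -m inch '[[1,0,0,0,0],[1,0,0,0,0],[1,0,0,0,0]]'
python3 - <<'E'
from h import *
s=ctrl.get_state(); print(s["eef_pos"])
a=ctrl.read_camera("scene"); b=ctrl.read_camera("side")
A=cv2.resize(a["pixels"][195:285,255:365],None,fx=5,fy=5); B=cv2.resize(b["pixels"][160:250,310:370],None,fx=5,fy=5)
save("ins",np.hstack([A,B])[:, :850],.94)
E
```

```text
time: 12.37
eef_pos: [0.6578, -0.0132, 0.1568]
tcp_rot: [0.766, 0.643, -0.002, -0.003]
contact_force: [-1.4, -0.8, -2.6]
opening: 0.11
finger_force: 117.9
time: 12.62
eef_pos: [0.66, -0.0153, 0.1623]
tcp_rot: [0.767, 0.642, 0.001, 0.001]
contact_force: [0.2, -0.4, -1.7]
opening: 0.115
finger_force: 117.9
[ 0.66003931 -0.01528029  0.16231906]
```

View pics/ins.png

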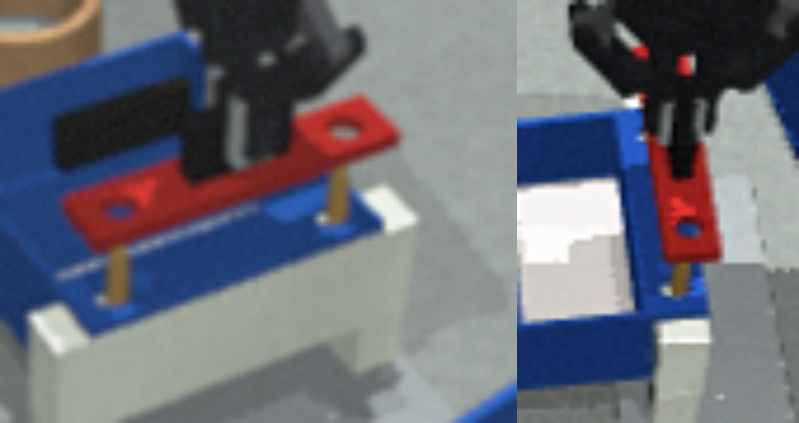

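Run:
```python
from h import *
c=ctrl.read_camera("scene"); K=rot(c); o=np.array(c["xyz"])
for n,uv,z in (("holeL",(329.0,222.0),.1515),("holeR",(280.7,239.0),.1515)):
    d=K@np.array([(uv[0]-c["cx"])/c["fx"],(uv[1]-c["cy"])/c["fy"],1]); print(n,(o+d*(z-o[2])/d[2]).round(4))
```

```text
holeL [0.6678 0.0381 0.1515]
holeR [ 0.6482 -0.0713  0.1515]
```

Left, the scene view: bar holes at (348,127) and (121,207), directly over the pins at (340,180) and (118,275). Right, the side view: hole (689,228) over pin (680,280). A small correction of about −1.8 mm in tool x remains, then I lower the bar.

```bash
python3 -m inch '[[1,-0.0018,0,0,0],[1,-0.0018,0,0.006,0],[1,-0.0018,0,0.012,0],[1,-0.0018,0,0.018,0],[1,-0.0018,0,0.024,0]]' && python3 -m inch '[[1,0,0,0.005,0],[1,0,0,0.01,0],[1,0,0,0.014,0],[1,0,0,0.018,0],[1,0,0,0.018,0]]'; python3 -c "
from plant import ctrl
s=ctrl.get_state();print(s['contact_force'],s['wrist_torque'],s['eef_pos'])"
```

```text
time: 13.18
eef_pos: [0.6588, -0.0173, 0.1357]
tcp_rot: [0.767, 0.642, -0.0, -0.0]
contact_force: [0.1, -0.0, -2.2]
opening: 0.11
finger_force: 117.9
time: 13.6
eef_pos: [0.6592, -0.0173, 0.1194]
tcp_rot: [0.767, 0.642, -0.0, -0.0]
contact_force: [-4.0, 1.2, 6.0]
opening: 0.111
finger_force: 119.0
[-3.97481562  1.20072607  6.00304688] [ 0.10275612  0.63853548 -0.00970065] [ 0.65918696 -0.01731792  0.11938689]
```

```bash
python3 -m inch '[[0.8,0,0,0,0],[0.6,0,0,0,0],[0.4,0,0,0,0],[0.2,0,0,0,0],[0,0,0,0,0]]' 60 && python3 -m inch '[[0,0,0,0,0],[0,0,0,0,0],[0,0,0,-0.03,0],[0,0,0,-0.07,0],[0,0,0,-0.1,0]]'
python3 - <<'E'
from h import *
a=ctrl.read_camera("scene"); b=ctrl.read_camera("side"); np.savez("/tmp/scene.npz",w=cloud(a),rgb=a["pixels"]);np.savez("/tmp/side.npz",w=cloud(b),rgb=b["pixels"])
A=cv2.resize(a["pixels"][195:285,255:365],None,fx=5,fy=5); B=cv2.resize(b["pixels"][160:250,310:370],None,fx=5,fy=5)
save("ins2",np.hstack([A,B])[:, :850],.94)
E
python3 m.py | grep -v "rim\|grip"; python3 go.py
```

```text
time: 14.02
eef_pos: [0.6594, -0.0174, 0.1191]
tcp_rot: [0.767, 0.642, 0.0, 0.0]
contact_force: [-0.6, -0.1, 1.0]
opening: 0.761
finger_force: 0.0
time: 14.43
eef_pos: [0.6594, -0.0173, 0.2208]
tcp_rot: [0.767, 0.642, 0.0, 0.0]
contact_force: [0.5, 0.3, 0.6]
opening: 1.002
finger_force: 0.0
scene
bench 0.0013306098006513611
[ 55. 161. 158.] top n 359 c [ 404.3 -100.7] size [ 27.7 105.8] longdir 112.9 z [0.0204 0.0248 0.0275]
[ 64. 158.  83.] top n 398 c [ 324.4 -239.9] size [ 29.5 108. ] longdir 40.8 z [0.0201 0.0249 0.0276]
[204. 205. 209.] top n 465 c [ 425.1 -256.1] size [ 30.4 105.7] longdir 88.7 z [0.0204 0.0248 0.0275]
[205. 206. 210.] top n 321 c [ 424.2 -377. ] size [27.5 64.3] longdir 94.8 z [0.021  0.0251 0.0273]
[208. 209. 213.] top n 344 c [ 598.4 -221.5] size [27.3 62.9] longdir 74.0 z [0.0205 0.0248 0.0275]
[210. 211. 215.] top n 719 c [ 582.2 -392. ] size [ 27.5 106.2] longdir 81.8 z [0.0209 0.0252 0.0274]
[156. 135.  50.] top n 89 c [ 759.7 -340.8] size [ 1.5 79.9] longdir 6.3 z [0.0196 0.0244 0.0297]
[210.  54.  50.] top n 787 c [ 630.9 -529.7] size [ 25.3 101.9] lon
[... 830 characters left out ...]
38. 238. 240.] top n 466 c [ 583.6 -392.8] size [ 24.6 105.5] longdir 81.8 z [0.0203 0.0236 0.0274]
[238. 238. 240.] top n 284 c [ 426.2 -377.3] size [24.6 63.5] longdir 94.8 z [0.0202 0.0236 0.0274]
[227.  46.  43.] top n 366 c [ 635.7 -526.5] size [23.4 91.2] longdir 32.4 z [0.0198 0.0236 0.0279]
[52. 52. 53.] top n 63 c [ 765.2 -560.2] size [17.7 55.6] longdir 116.4 z [0.0192 0.0241 0.0296]
railtop n 375 c [605.2 -10.1] size [137.2 185.3] longdir 79.6 z [0.089  0.0941 0.0984]
pin n 318 c [612.6 -52.4] size [ 78.8 113.4] longdir 172.1 z [0.1051 0.1103 0.1253]
pin n 223 c [623.6  18.1] size [ 74.2 126. ] longdir 179.8 z [0.1049 0.1106 0.1236]
now [663.  -17.9 227.5] -10.1 t 14.5333 op 0.998
```

View pics/ins2.png

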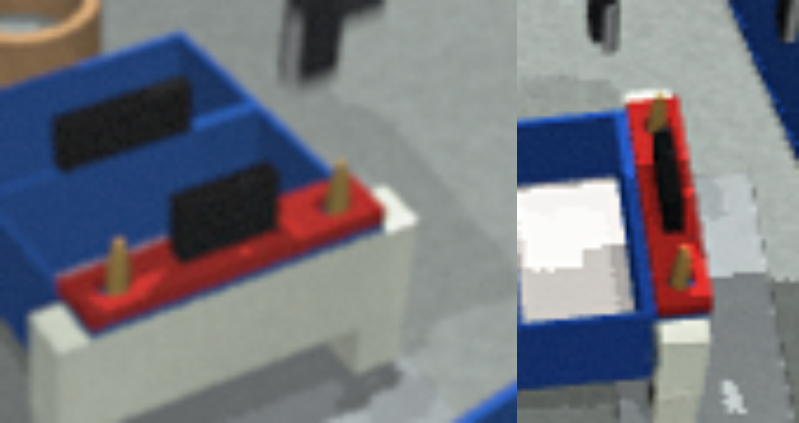

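The bar lies flat on the flange with both pins through it, at (118,265) and (338,190). One short spacer was knocked from y −271 to −222, and the new position is measured.

```bash
python3 go.py 600 -220.5 150 -16.4 600 -220.5 7 -16.4
```

```text
now [663.  -17.9 227.5] -10.1 t 14.5333 op 0.998
[-0.1052, -0.0132, 0.0387, 3.1373] rows>= 3
[-0.1058, -0.0074, 0.0387, 3.1373] rows>= 3
[0.0, 0.0, 0.143, 0.0] rows>= 4
```

```bash
python3 -m inch '[[0,-0.1052,-0.0132,0.03,3.1],[0,-0.1052,-0.0132,0.03,3.1],[0,-0.1052,-0.0132,0.03,3.1],[0,-0.1052,-0.0132,0.03,3.1]]' && python3 -m inch '[[0,-0.1058,-0.0074,0.04,3.1],[0,-0.1058,-0.0074,0.04,3.1],[0,-0.1058,-0.0074,0.04,3.1],[0,-0.1058,-0.0074,0.04,3.1]]' && python3 -m inch '[[0,0,0,0,0],[0,0,0,0,0],[0,0,0,0,0]]'; python3 go.py 600 -220.5 7 -16.4
cat > sp.py <<'E'
from h import *
s=ctrl.get_state(); c=ctrl.read_camera("wrist"); w=wcloud(c,s); rgb=c["pixels"].astype(int)
m=(w[...,2]>.018)&(w[...,2]<.031)&(rgb.max(-1)-rgb.min(-1)<35)&(np.linalg.norm(w[...,:2]-np.array(s["eef_pos"][:2]),axis=-1)<.16)
k,l,st,_=cv2.connectedComponentsWithStats(m.astype(np.uint8))
for i in range(1,k):
    if st[i,4]>400:
        (cc,sz,a)=cv2.minAreaRect(w[l==i][:,:2].astype(np.float32)*1000)
        if sz[0]>sz[1]: sz=sz[::-1]; a+=90
        print("spacer",np.round(cc,1),np.round(sz,1),"tool y:",round((a+90)%180-90,1),st[i,4])
E
python3 sp.py
```

```text
time: 14.87
eef_pos: [0.6251, -0.1224, 0.1858]
tcp_rot: [0.785, 0.619, -0.002, -0.002]
contact_force: [0.4, -0.3, -0.2]
opening: 0.997
finger_force: 0.0
time: 15.2
eef_pos: [0.5936, -0.2232, 0.1456]
tcp_rot: [0.802, 0.598, -0.002, -0.002]
contact_force: [-1.0, -0.1, 0.0]
opening: 0.997
finger_force: 0.0
time: 15.45
eef_pos: [0.5971, -0.2187, 0.1496]
tcp_rot: [0.8, 0.6, 0.0, 0.0]
contact_force: [0.1, 0.6, 0.5]
opening: 0.999
finger_force: 0.0
now [ 597.1 -218.7  149.6] -16.2 t 15.45 op 0.999
[-0.0009, 0.0033, 0.1426, 0.1503] rows>= 4
spacer [ 599.7 -218.5] [23.9 62.4] tool y: -16.6 1995
spacer [ 587.7 -357.2] [24.1 43. ] tool y: -9.0 783
```

```bash
python3 -m inch '[[0,0.001,0.0025,0.04,0.3],[0,0.001,0.0025,0.08,0.3],[0,0.001,0.0025,0.12,0.3],[0,0.001,0.0025,0.142,0.3],[0,0.001,0.0025,0.142,0.3]]' && python3 -m inch '[[0,0,0,0,0],[1,0,0,0,0],[1,0,0,0,0],[1,0,0,0,0],[1,0,0,0,0]]' 80 && python3 -m inch '[[1,0,0,0,0],[1,0,0,0,0],[1,0,0,0,0]]' && python3 -m inch '[[1,0,0,-0.03,0],[1,0,0,-0.07,0],[1,0,0,-0.11,0],[1,0,0,-0.15,0],[1,0,0,-0.18,0]]'; python3 go.py 530 -31 187 -9.9
python3 - <<'E'
from h import *
for n in ("scene","side"):
    w=np.load("/tmp/%s.npz"%n); W=w["w"]; rgb=w["rgb"].astype(int); X,Y,Z=[W[...,i] for i in range(3)]
    m=(rgb.max(-1)<75)&(X>.53)&(X<.61)&(Y>-.06)&(Y<.06)&(Z>.105)&(Z<.14)
    q=cv2.minAreaRect(W[m][:,:2].astype(np.float32)*1000); print(n,q,np.nanpercentile(Z[m],98),m.sum())
E
```

```text
time: 15.92
eef_pos: [0.5951, -0.216, 0.0006]
tcp_rot: [0.801, 0.598, -0.002, -0.005]
contact_force: [-0.8, 0.5, -0.6]
opening: 1.001
finger_force: 0.0
time: 16.33
eef_pos: [0.6004, -0.2203, 0.0092]
tcp_rot: [0.802, 0.597, 0.001, 0.002]
contact_force: [-0.7, 0.6, -0.4]
opening: 0.455
finger_force: 0.0
time: 16.58
eef_pos: [0.6001, -0.2203, 0.0086]
tcp_rot: [0.802, 0.597, 0.001, 0.001]
contact_force: [-0.3, 0.3, 5.1]
opening: 0.255
finger_force: 81.5
time: 17.0
eef_pos: [0.5995, -0.2199, 0.1904]
tcp_rot: [0.802, 0.597, 0.001, 0.001]
contact_force: [0.4, -0.9, 0.0]
opening: 0.261
finger_force: 80.7
now [ 599.5 -219.9  190.4] -16.6 t 17.0 op 0.261
[0.0806, -0.0603, 0.0017, -3.3657] rows>= 3
[0.084, -0.0555, 0.0017, -3.3657] rows>= 3
scene ((566.7952880859375, -5.231285095214844), (70.95299530029297, 14.042887687683105), 80.90870666503906) 0.12515943522211226 277
side ((567.482421875, -4.9857177734375), (71.04134368896484, 9.762500762939453), 79.22022247314453) 0.1244244812290813 80
```

```bash
python3 -m inch '[[1,0.028,-0.022,0,-1.2],[1,0.056,-0.043,0,-2.4],[1,0.0806,-0.063,0,-3.4],[1,0.0806,-0.063,0,-3.4]]' && python3 -m inch '[[1,0.03,-0.02,0,-1.2],[1,0.06,-0.04,0,-2.4],[1,0.084,-0.058,0,-3.4],[1,0.084,-0.058,0,-3.4]]' && python3 -m inch '[[1,0,0,0,0],[1,0,0,0,0],[1,0,0,0,0]]'; python3 go.py 525.4 -31.5 120 -9.9 525.4 -31.5 68 -9.9
```

```text
time: 17.33
eef_pos: [0.559, -0.1196, 0.1858]
tcp_rot: [0.783, 0.622, -0.0, -0.002]
contact_force: [0.6, 0.4, -0.4]
opening: 0.252
finger_force: 80.7
time: 17.67
eef_pos: [0.522, -0.0255, 0.1859]
tcp_rot: [0.764, 0.645, -0.0, -0.002]
contact_force: [0.2, 0.4, -0.8]
opening: 0.257
finger_force: 80.7
time: 17.92
eef_pos: [0.525, -0.0304, 0.1869]
tcp_rot: [0.765, 0.643, -0.0, 0.0]
contact_force: [0.9, -0.2, -0.9]
opening: 0.257
finger_force: 80.7
now [525.  -30.4 186.9] -9.9 t 17.9167 op 0.257
[-0.001, 0.0006, 0.0669, 0.0004] rows>= 2
[0.0, 0.0, 0.052, 0.0] rows>= 2
```

```bash
python3 -m inch '[[1,-0.001,0.0005,0.03,0],[1,-0.001,0.0005,0.06,0],[1,-0.001,0.0005,0.09,0],[1,-0.001,0.0005,0.11,0],[1,-0.001,0.0005,0.118,0]]' && python3 -m inch '[[1,0,0,0,0],[1,0,0,0,0],[0.66,0,0,0,0],[0.66,0,0,0,0],[0.66,0,0,0,0]]' && python3 -m inch '[[0.66,0,0,0,0],[0.66,0,0,-0.04,0],[0.66,0,0,-0.08,0],[0,0,0,-0.12,0],[0,0,0,-0.14,0]]'; python3 go.py 426.5 -320 205 2 425 -375 150 4.8
```

```text
time: 18.33
eef_pos: [0.5246, -0.0317, 0.0766]
tcp_rot: [0.765, 0.644, -0.004, -0.004]
contact_force: [-56.9, 8.2, 94.7]
opening: 0.249
finger_force: 162.4
time: 18.75
eef_pos: [0.5212, -0.0312, 0.0773]
tcp_rot: [0.765, 0.644, -0.006, -0.006]
contact_force: [-48.5, 5.3, 60.6]
opening: 0.334
finger_force: 37.6
time: 19.17
eef_pos: [0.5276, -0.0322, 0.2152]
tcp_rot: [0.766, 0.643, 0.003, 0.004]
contact_force: [1.4, -0.8, 1.6]
opening: 0.612
finger_force: 0.0
now [527.6 -32.2 215.2] -9.9 t 19.1667 op 0.612
[-0.1504, -0.025, 0.0051, -5.9675] rows>= 4
[-0.147, -0.0405, 0.0051, -5.9675] rows>= 4
[-0.0549, -0.0034, 0.055, -2.8] rows>= 2
```

Run:
```python
from h import *
s=ctrl.get_state(); 
a=ctrl.read_camera("scene"); w=cloud(a); np.savez("/tmp/scene.npz",w=w,rgb=a["pixels"])
b=ctrl.read_camera("side"); np.savez("/tmp/side.npz",w=cloud(b),rgb=b["pixels"])
A=cv2.resize(a["pixels"][170:285,255:365],None,fx=4,fy=4); B=cv2.resize(b["pixels"][150:265,250:360],None,fx=4,fy=4)
save("st",np.hstack([A,B]),.9)
for W,rgb in ((w,a["pixels"].astype(int)),(cloud(b),b["pixels"].astype(int))):
    X,Y,Z=[W[...,i] for i in range(3)]
    m=(rgb.max(-1)<75)&(X>.53)&(X<.61)&(Y>-.06)&(Y<.06)&(Z>.105)&(Z<.14)
    q=cv2.minAreaRect(W[m][:,:2].astype(np.float32)*1000); print(q,np.nanpercentile(Z[m],98),m.sum())
```

```text
((567.8848876953125, -5.014656066894531), (70.55582427978516, 14.340039253234863), 78.03263854980469) 0.12374510043235153 273
((566.5692138671875, -5.310642242431641), (71.56324768066406, 9.650391578674316), 79.83267211914062) 0.1241451252312181 82
```

View pics/st.png

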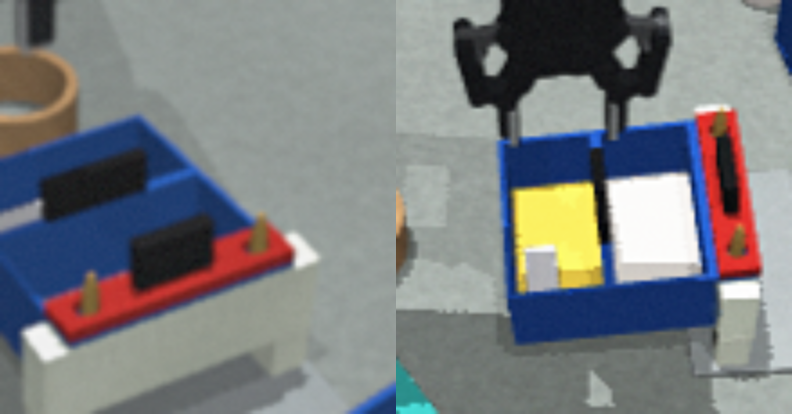

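The side half of the view shows the bin and bar intact, with a short spacer in the yellow row at (540,270). A finger knuckle hit the bin grip, so from now on I'll release higher. Checking how that spacer rests.

```bash
cat > inbin.py <<'E'
from h import *
o=np.array([.5685,-.005]); x=np.array([.985,-.171]); y=np.array([.171,.985])
for n in ("scene","side"):
    z=np.load("/tmp/%s.npz"%n); W=z["w"]; rgb=z["rgb"].astype(int); q=W[...,:2]-o; bx=q@x; by=q@y
    m=(abs(bx)<.072)&(abs(by)<.072)&(rgb.max(-1)-rgb.min(-1)<25)&(rgb.min(-1)>110)&(W[...,2]<.12)&((bx<0)|(W[...,2]>.052))
    k,l,st,_=cv2.connectedComponentsWithStats(m.astype(np.uint8))
    for i in range(1,k):
        if st[i,4]>12:
            p=l==i; print(n,st[i,4],"bx",(1000*np.percentile(bx[p],[2,98])).round(),"by",(1000*np.percentile(by[p],[2,98])).round(),"z",(1000*np.percentile(W[...,2][p],[2,50,98])).round())
E
python3 inbin.py; python3 m.py | grep "top n" | grep "\[2"; python3 go.py 427 -320 190 2 425.2 -374.5 150 4.8
```

```text
scene 71 bx [-59. -42.] by [-49. -10.] z [55. 58. 61.]
side 100 bx [-56. -35.] by [-43.  -5.] z [52. 56. 61.]
side 13 bx [-71. -57.] by [-71. -63.] z [-7. -4.  4.]
side 18 bx [-24.  -2.] by [-71. -63.] z [-6. -1.  3.]
[200. 201. 205.] top n 463 c [ 425.4 -256.1] size [ 30.  105.7] longdir 87.9 z [0.0208 0.0251 0.0276]
[196. 197. 201.] top n 333 c [ 425.  -377.6] size [27.1 63.7] longdir 96.4 z [0.0202 0.0251 0.0276]
[204. 205. 209.] top n 726 c [ 582.8 -392.1] size [ 29.  106.2] longdir 82.7 z [0.021  0.0249 0.0275]
[206.  52.  48.] top n 778 c [ 630.9 -529.1] size [ 24.9 100.5] longdir 31.8 z [0.02   0.0251 0.0282]
[239. 239. 241.] top n 385 c [ 427.9 -255.7] size [ 24.  107.3] longdir 88.5 z [0.0201 0.0235 0.0273]
[239. 239. 241.] top n 461 c [ 583.8 -393.1] size [ 25.1 105.4] longdir 81.0 z [0.02   0.0235 0.0269]
[239. 240. 241.] top n 278 c [ 426.2 -378. ] size [24.3 63.5] longdir 94.5 z [0.0205 0.0236 0.0273]
[227.  47.  44.] top n 380 c [ 635.6 -526.7] size [23.9 89.7] longdir 31.9 z [0.0199 0.0233 0.0273]
now [528.5 -32.4 215.2] -9.9 t 19.2667 op 0.784
[-0.1504, -0.0252, 0.0126, -5.9669] rows>= 4
[-0.1469, -0.0407, 0.0126, -5.9669] rows>= 4
[-0.0544, -0.0037, 0.04, -2.8] rows>= 2
```

```bash
python3 -m inch '[[0,-0.15,-0.025,0.012,-6],[0,-0.15,-0.025,0.012,-6],[0,-0.15,-0.025,0.012,-6],[0,-0.15,-0.025,0.012,-6],[0,-0.15,-0.025,0.012,-6]]' && python3 -m inch '[[0,-0.147,-0.041,0.012,-6],[0,-0.147,-0.041,0.012,-6],[0,-0.147,-0.041,0.012,-6],[0,-0.147,-0.041,0.012,-6],[0,-0.147,-0.041,0.012,-6]]' && python3 -m inch '[[0,-0.054,-0.004,0.04,-2.8],[0,-0.054,-0.004,0.04,-2.8],[0,-0.054,-0.004,0.04,-2.8],[0,-0.054,-0.004,0.04,-2.8],[0,-0.054,-0.004,0.04,-2.8]]' && python3 -m inch '[[0,0,0,0,0],[0,0,0,0,0]]'; python3 sp.py;  python3 go.py 425.2 -374.5 8 4.8
```

```text
time: 19.68
eef_pos: [0.4725, -0.1786, 0.195]
tcp_rot: [0.733, 0.681, -0.001, -0.001]
contact_force: [-0.7, 0.0, -0.2]
opening: 0.999
finger_force: 0.0
time: 20.1
eef_pos: [0.4217, -0.3222, 0.1833]
tcp_rot: [0.696, 0.718, -0.001, -0.001]
contact_force: [0.1, -0.9, 0.6]
opening: 0.994
finger_force: 0.0
time: 20.52
eef_pos: [0.4221, -0.3711, 0.1446]
tcp_rot: [0.676, 0.737, 0.0, -0.001]
contact_force: [-0.1, 0.3, -0.1]
opening: 1.002
finger_force: 0.0
time: 20.68
eef_pos: [0.4226, -0.3713, 0.1459]
tcp_rot: [0.675, 0.738, -0.0, 0.001]
contact_force: [-0.3, -0.2, -0.7]
opening: 1.001
finger_force: 0.0
spacer [ 426.6 -258.8] [24.6 94.9] tool y: -1.2 3318
spacer [ 425.4 -374.5] [23.8 62.3] tool y: 4.5 1986
spacer [ 575.6 -389. ] [ 11.8 103.4] tool y: -7.5 1001
now [ 422.5 -371.4  146. ] 5.0 t 20.7333 op 0.999
[-0.0033, 0.0024, 0.138, 0.2347] rows>= 4
```

```bash
python3 -m inch '[[0,-0.0033,0.0026,0.04,0.4],[0,-0.0033,0.0026,0.08,0.4],[0,-0.0033,0.0026,0.12,0.4],[0,-0.0033,0.0026,0.138,0.4],[0,-0.0033,0.0026,0.138,0.4]]' && python3 -m inch '[[0,0,0,0,0],[1,0,0,0,0],[1,0,0,0,0],[1,0,0,0,0],[1,0,0,0,0]]' 80 && python3 -m inch '[[1,0,0,0,0],[1,0,0,0,0],[1,0,0,0,0],[1,0,0,0,0]]' && python3 -m inch '[[1,0,0,-0.03,0],[1,0,0,-0.07,0],[1,0,0,-0.11,0],[1,0,0,-0.15,0],[1,0,0,-0.18,0]]'; python3 go.py 535 37 185 -9.9 535 37 88 -9.9
```

```text
time: 21.15
eef_pos: [0.4223, -0.3711, 0.0021]
tcp_rot: [0.678, 0.735, 0.001, -0.005]
contact_force: [-0.2, 0.8, 0.5]
opening: 1.0
finger_force: 0.0
time: 21.57
eef_pos: [0.4256, -0.376, 0.0088]
tcp_rot: [0.678, 0.735, -0.0, 0.002]
contact_force: [-0.2, -1.2, 0.4]
opening: 0.452
finger_force: 0.0
time: 21.9
eef_pos: [0.4255, -0.3759, 0.0084]
tcp_rot: [0.678, 0.735, -0.0, 0.001]
contact_force: [-0.2, -0.4, 5.2]
opening: 0.26
finger_force: 81.6
time: 22.32
eef_pos: [0.4251, -0.3754, 0.1903]
tcp_rot: [0.678, 0.735, -0.0, 0.002]
contact_force: [0.5, 0.2, 0.2]
opening: 0.256
finger_force: 80.8
now [ 425.1 -375.4  190.3] 4.6 t 22.3167 op 0.256
[0.1341, 0.0475, 0.0018, 4.8239] rows>= 4
[0.1376, 0.036, 0.0018, 4.8239] rows>= 4
[0.1402, 0.0243, 0.0018, 4.8239] rows>= 4
[0.0, 0.0, 0.097, 0.0] rows>= 3
```

```bash
python3 -m inch '[[1,0.034,0.012,0,1.2],[1,0.068,0.024,0,2.4],[1,0.1,0.036,0,3.6],[1,0.134,0.0475,0,4.8],[1,0.134,0.0475,0,4.8]]' && python3 -m inch '[[1,0.034,0.009,0,1.2],[1,0.07,0.018,0,2.4],[1,0.105,0.027,0,3.6],[1,0.1376,0.036,0,4.8],[1,0.1376,0.036,0,4.8]]' && python3 -m inch '[[1,0.035,0.006,0,1.2],[1,0.07,0.012,0,2.4],[1,0.105,0.018,0,3.6],[1,0.1402,0.0243,0,4.8],[1,0.1402,0.0243,0,4.8]]' && python3 -m inch '[[1,0,0,0,0],[1,0,0,0.03,0],[1,0,0,0.06,0],[1,0,0,0.06,0]]'; python3 go.py 534 37 90 -9.9
```

```text
time: 22.73
eef_pos: [0.4616, -0.2323, 0.1861]
tcp_rot: [0.707, 0.707, 0.001, -0.002]
contact_force: [0.1, 0.0, -0.7]
opening: 0.256
finger_force: 80.8
time: 23.15
eef_pos: [0.4983, -0.0958, 0.1864]
tcp_rot: [0.736, 0.677, 0.001, -0.001]
contact_force: [1.0, -1.2, -0.0]
opening: 0.258
finger_force: 80.8
time: 23.57
eef_pos: [0.535, 0.0414, 0.1866]
tcp_rot: [0.764, 0.645, 0.001, -0.001]
contact_force: [-0.3, -1.0, -1.1]
opening: 0.258
finger_force: 80.8
time: 23.9
eef_pos: [0.5298, 0.0362, 0.1206]
tcp_rot: [0.766, 0.643, -0.004, -0.004]
contact_force: [-0.9, -0.3, -2.1]
opening: 0.256
finger_force: 80.8
now [529.8  36.2 120.6] -9.9 t 23.9 op 0.256
[0.0015, 0.004, 0.0306, -0.0083] rows>= 1
```

```bash
python3 -m inch '[[1,0,0,0.008,0],[1,0,0,0.016,0],[1,0,0,0.024,0],[1,0,0,0.034,0],[1,0,0,0.034,0]]' && python3 -m inch '[[1,0,0,0,0],[0.66,0,0,0,0],[0.66,0,0,0,0],[0.66,0,0,0,0],[0.66,0,0,0,0]]' && python3 -m inch '[[0.66,0,0,0,0],[0.66,0,0,-0.03,0],[0.66,0,0,-0.06,0],[0,0,0,-0.09,0],[0,0,0,-0.11,0]]'; python3 go.py 470 -130 195 -5 426.6 -253 150 -1.3
python3 - <<'E'
from h import *
for n in ("scene","side"):
    a=ctrl.read_camera(n); np.savez("/tmp/%s.npz"%n,w=cloud(a),rgb=a["pixels"])
E
python3 inbin.py; python3 m.py | grep "top n" | grep "\[2"
```

```text
time: 24.32
eef_pos: [0.5335, 0.0372, 0.0914]
tcp_rot: [0.765, 0.644, -0.001, -0.001]
contact_force: [-0.9, -0.4, -2.2]
opening: 0.259
finger_force: 80.8
time: 24.73
eef_pos: [0.5349, 0.0374, 0.0935]
tcp_rot: [0.765, 0.644, 0.0, 0.0]
contact_force: [-1.2, -0.5, -0.6]
opening: 0.341
finger_force: 0.0
time: 25.15
eef_pos: [0.5355, 0.0373, 0.2063]
tcp_rot: [0.765, 0.644, 0.001, 0.001]
contact_force: [1.5, -0.1, -0.2]
opening: 0.611
finger_force: 0.0
now [535.5  37.3 206.3] -9.8 t 25.15 op 0.611
[-0.176, -0.0361, 0.0113, -4.8212] rows>= 5
[-0.1263, -0.0325, 0.045, -3.7] rows>= 4
scene 65 bx [-60. -45.] by [-48. -10.] z [55. 58. 61.]
side 147 bx [-51. -29.] by [ 5. 64.] z [51. 57. 61.]
side 101 bx [-57. -35.] by [-44.  -7.] z [52. 56. 61.]
[204. 205. 209.] top n 723 c [ 582.3 -392. ] size [ 28.6 106.3] longdir 81.0 z [0.021  0.0249 0.0275]
[205.  51.  48.] top n 780 c [ 631.1 -529.3] size [ 24.2 101.7] longdir 31.7 z [0.0201 0.0251 0.0282]
[236. 236. 238.] top n 392 c [ 427.9 -255.1] size [ 24.3 107.3] longdir 88.3 z [0.0202 0.0234 0.0271]
[236. 236. 238.] top n 461 c [ 583.7 -392.4] size [ 24.5 106.3] longdir 81.7 z [0.02   0.0237 0.0272]
[224.  45.  42.] top n 368 c [ 636.  -526.5] size [24.1 90.7] longdir 33.6 z [0.0198 0.0237 0.0279]
```

Both shorts are flat in the yellow row. Next, the near long spacer.

```bash
python3 -m inch '[[0,-0.176,-0.036,0.011,-4.8],[0,-0.176,-0.036,0.011,-4.8],[0,-0.176,-0.036,0.011,-4.8],[0,-0.176,-0.036,0.011,-4.8],[0,-0.176,-0.036,0.011,-4.8]]' && python3 -m inch '[[0,-0.126,-0.0325,0.045,-3.7],[0,-0.126,-0.0325,0.045,-3.7],[0,-0.126,-0.0325,0.045,-3.7],[0,-0.126,-0.0325,0.045,-3.7],[0,-0.126,-0.0325,0.045,-3.7]]' && python3 -m inch '[[0,0,0,0,0],[0,0,0,0,0],[0,0,0,0,0]]'; python3 sp.py;  python3 go.py 427 -252.5 8 -1.5
```

```text
time: 25.67
eef_pos: [0.4665, -0.1331, 0.1901]
tcp_rot: [0.739, 0.674, -0.001, -0.001]
contact_force: [0.1, 0.1, 0.2]
opening: 1.001
finger_force: 0.0
time: 26.08
eef_pos: [0.4233, -0.2539, 0.1442]
tcp_rot: [0.717, 0.697, -0.0, -0.002]
contact_force: [0.5, 0.2, 0.3]
opening: 1.003
finger_force: 0.0
time: 26.33
eef_pos: [0.4262, -0.2514, 0.1473]
tcp_rot: [0.715, 0.7, 0.0, 0.0]
contact_force: [0.8, 0.0, -0.2]
opening: 1.0
finger_force: 0.0
spacer [ 427. -252.] [ 24.  104.2] tool y: -1.5 3282
now [ 426.3 -251.5  147.4] -1.2 t 26.3833 op 1.001
[-0.001, 0.0007, 0.1394, 0.2958] rows>= 4
```

```bash
python3 -m inch '[[0,-0.001,0.001,0.04,0.3],[0,-0.001,0.001,0.08,0.3],[0,-0.001,0.001,0.12,0.3],[0,-0.001,0.001,0.139,0.3],[0,-0.001,0.001,0.139,0.3]]' && python3 -m inch '[[0,0,0,0,0],[1,0,0,0,0],[1,0,0,0,0],[1,0,0,0,0],[1,0,0,0,0]]' 100 && python3 -m inch '[[1,0,0,0,0],[1,0,0,0,0],[1,0,0,0,0],[1,0,0,0,0]]' && python3 -m inch '[[1,0,0,-0.03,0],[1,0,0,-0.07,0],[1,0,0,-0.11,0],[1,0,0,-0.15,0],[1,0,0,-0.19,0]]'; python3 go.py 606.4 -8.5 195 -9.9
```

```text
time: 26.8
eef_pos: [0.4238, -0.2497, 0.0034]
tcp_rot: [0.716, 0.698, -0.0, -0.005]
contact_force: [-0.1, 1.2, -1.1]
opening: 1.001
finger_force: 0.0
time: 27.22
eef_pos: [0.4276, -0.2545, 0.0097]
tcp_rot: [0.717, 0.697, 0.0, 0.002]
contact_force: [0.8, 0.0, -0.2]
opening: 0.457
finger_force: 0.0
time: 27.55
eef_pos: [0.4274, -0.2544, 0.0094]
tcp_rot: [0.717, 0.697, 0.0, 0.001]
contact_force: [-0.8, 1.2, 6.0]
opening: 0.256
finger_force: 99.7
time: 27.97
eef_pos: [0.4259, -0.2532, 0.1996]
tcp_rot: [0.717, 0.697, -0.0, -0.0]
contact_force: [-0.1, -0.7, -1.3]
opening: 0.252
finger_force: 98.7
now [ 425.9 -253.2  199.6] -1.6 t 27.9667 op 0.252
[0.1249, 0.0867, 0.0023, 4.1296] rows>= 4
[0.1308, 0.0775, 0.0023, 4.1296] rows>= 4
```

```bash
python3 -m inch '[[1,0.03,0.02,0,1],[1,0.06,0.042,0,2],[1,0.09,0.063,0,3],[1,0.124,0.0867,0,4.1],[1,0.124,0.0867,0,4.1]]' && python3 -m inch '[[1,0.033,0.02,0,1],[1,0.066,0.04,0,2],[1,0.098,0.06,0,3],[1,0.1295,0.0775,0,4.1],[1,0.1295,0.0775,0,4.1]]' && python3 -m inch '[[1,0,0,0.02,0],[1,0,0,0.04,0],[1,0,0,0.06,0],[1,0,0,0.06,0],[1,0,0,0.06,0]]'; python3 go.py 606.4 -10 102 -9.9
```

```text
time: 28.38
eef_pos: [0.5191, -0.1271, 0.1981]
tcp_rot: [0.74, 0.673, 0.002, -0.0]
contact_force: [-0.8, -0.1, -0.8]
opening: 0.252
finger_force: 98.8
time: 28.8
eef_pos: [0.6088, -0.0066, 0.1976]
tcp_rot: [0.764, 0.645, 0.001, -0.0]
contact_force: [0.0, -0.8, -0.4]
opening: 0.252
finger_force: 98.8
time: 29.22
eef_pos: [0.6053, -0.0113, 0.1363]
tcp_rot: [0.765, 0.644, -0.001, -0.002]
contact_force: [-1.0, -0.3, -0.5]
opening: 0.251
finger_force: 98.8
now [605.3 -11.3 136.3] -9.9 t 29.2167 op 0.251
[0.0015, 0.0009, 0.0343, 0.0484] rows>= 1
```

```bash
python3 -m inch '[[1,0.001,0.001,0.009,0],[1,0.001,0.001,0.018,0],[1,0.001,0.001,0.027,0],[1,0.001,0.001,0.035,0],[1,0.001,0.001,0.035,0]]' && python3 -m inch '[[1,0,0,0,0],[1,0,0,0,0],[0.66,0,0,0,0],[0.66,0,0,0,0],[0.66,0,0,0,0]]' && python3 -m inch '[[0.66,0,0,0,0],[0.66,0,0,-0.03,0],[0.66,0,0,-0.06,0],[0,0,0,-0.09,0],[0,0,0,-0.1,0]]'; python3 go.py 595 -200 200 -8.5 584 -389.5 150 -8.4
python3 - <<'E'
from h import *
for n in ("scene","side"):
    a=ctrl.read_camera(n); np.savez("/tmp/%s.npz"%n,w=cloud(a),rgb=a["pixels"])
E
python3 inbin.py; python3 m.py | grep "top n" | grep "\[2"
```

```text
time: 29.63
eef_pos: [0.6064, -0.01, 0.1005]
tcp_rot: [0.765, 0.644, -0.001, -0.002]
contact_force: [-0.5, 0.4, -0.4]
opening: 0.249
finger_force: 98.8
time: 30.05
eef_pos: [0.6084, -0.0103, 0.1037]
tcp_rot: [0.765, 0.644, 0.0, 0.001]
contact_force: [0.7, -0.7, 0.4]
opening: 0.34
finger_force: 0.0
time: 30.47
eef_pos: [0.6104, -0.0106, 0.2089]
tcp_rot: [0.765, 0.644, 0.003, 0.003]
contact_force: [0.8, 0.7, 1.7]
opening: 0.613
finger_force: 0.0
now [610.4 -10.6 208.9] -9.8 t 30.4667 op 0.613
[-0.1892, 0.0171, 0.0089, -1.3244] rows>= 5
[-0.189, 0.0171, 0.05, -0.1] rows>= 5
scene 70 bx [-60. -44.] by [-49. -11.] z [55. 58. 60.]
scene 16 bx [26. 33.] by [-13.   7.] z [64. 65. 67.]
scene 18 bx [27. 32.] by [-50. -25.] z [63. 65. 68.]
side 145 bx [-51. -29.] by [ 5. 64.] z [52. 57. 60.]
side 261 bx [29. 51.] by [-44.  51.] z [59. 64. 69.]
side 102 bx [-57. -35.] by [-43.  -4.] z [51. 56. 61.]
[207. 208. 212.] top n 730 c [ 582.2 -392. ] size [ 27.4 106.3] longdir 82.3 z [0.0208 0.0249 0.0275]
[209.  53.  49.] top n 782 c [ 631.4 -529.2] size [ 25.2 100.7] longdir 31.8 z [0.02   0.0249 0.0282]
[238. 239. 240.] top n 457 c [ 583.5 -392.8] size [ 24.8 105.3] longdir 81.5 z [0.0204 0.0235 0.027 ]
[227.  47.  44.] top n 363 c [ 636.  -527.1] size [24.3 89.6] longdir 32.1 z [0.0196 0.0236 0.0274]
[53. 53. 54.] top n 63 c [ 769.3 -564.4] size [25.6 60.7] longdir 126.2 z [0.0199 0.0238 0.0285]
```

```bash
python3 -m inch '[[0,-0.189,0.017,0.009,-1.3],[0,-0.189,0.017,0.009,-1.3],[0,-0.189,0.017,0.009,-1.3],[0,-0.189,0.017,0.009,-1.3],[0,-0.189,0.017,0.009,-1.3]]' && python3 -m inch '[[0,-0.189,0.017,0.05,0],[0,-0.189,0.017,0.05,0],[0,-0.189,0.017,0.05,0],[0,-0.189,0.017,0.05,0],[0,-0.189,0.017,0.05,0]]' && python3 -m inch '[[0,0,0,0,0],[0,0,0,0,0],[0,0,0,0,0]]'; python3 sp.py;  python3 go.py 584 -389.5 9 -8.4
```

```text
time: 30.98
eef_pos: [0.5905, -0.2026, 0.1908]
tcp_rot: [0.758, 0.652, -0.001, -0.002]
contact_force: [0.1, 0.1, 0.1]
opening: 0.999
finger_force: 0.0
time: 31.4
eef_pos: [0.5789, -0.391, 0.1395]
tcp_rot: [0.758, 0.652, -0.001, -0.002]
contact_force: [0.6, 0.4, 0.9]
opening: 0.998
finger_force: 0.0
time: 31.65
eef_pos: [0.5804, -0.3877, 0.1417]
tcp_rot: [0.758, 0.652, -0.0, -0.002]
contact_force: [0.0, -0.0, -0.7]
opening: 1.001
finger_force: 0.0
spacer [ 583.3 -389.6] [ 24.2 104.2] tool y: -8.1 3414
now [ 580.9 -387.3  142.7] -8.5 t 31.7 op 1.0
[-0.0017, 0.0034, 0.1337, -0.0861] rows>= 4
```

```bash
python3 -m inch '[[0,-0.001,0.003,0.04,-0.3],[0,-0.001,0.003,0.08,-0.3],[0,-0.001,0.003,0.11,-0.3],[0,-0.001,0.003,0.133,-0.3],[0,-0.001,0.003,0.133,-0.3]]' && python3 -m inch '[[0,0,0,0,0],[1,0,0,0,0],[1,0,0,0,0],[1,0,0,0,0],[1,0,0,0,0]]' 100 && python3 -m inch '[[1,0,0,0,0],[1,0,0,0,0],[1,0,0,0,0],[1,0,0,0,0]]' && python3 -m inch '[[1,0,0,-0.03,0],[1,0,0,-0.07,0],[1,0,0,-0.11,0],[1,0,0,-0.15,0],[1,0,0,-0.19,0]]'; python3 go.py 608 -10 195 -9.9
```

```text
time: 32.12
eef_pos: [0.5808, -0.3851, 0.0041]
tcp_rot: [0.755, 0.655, -0.001, -0.006]
contact_force: [-0.4, 0.2, -0.9]
opening: 1.001
finger_force: 0.0
time: 32.53
eef_pos: [0.585, -0.391, 0.0133]
tcp_rot: [0.756, 0.655, 0.0, 0.002]
contact_force: [0.2, -0.4, -0.9]
opening: 0.457
finger_force: 0.0
time: 32.87
eef_pos: [0.5849, -0.391, 0.0128]
tcp_rot: [0.756, 0.654, 0.0, 0.001]
contact_force: [0.1, 0.4, 5.6]
opening: 0.242
finger_force: 100.0
time: 33.28
eef_pos: [0.5833, -0.3898, 0.2017]
tcp_rot: [0.756, 0.654, -0.0, -0.001]
contact_force: [0.9, -0.7, -1.2]
opening: 0.246
finger_force: 99.2
now [ 583.3 -389.8  201.7] -8.2 t 33.2833 op 0.246
[0.1897, -0.015, 0.0034, 0.8303] rows>= 5
[0.1894, -0.0177, 0.0034, 0.8303] rows>= 5
```

```bash
python3 -m inch '[[1,0.035,-0.003,0,0.2],[1,0.075,-0.006,0,0.4],[1,0.115,-0.009,0,0.6],[1,0.155,-0.012,0,0.8],[1,0.19,-0.015,0,0.8]]' && python3 -m inch '[[1,0.038,-0.004,0,0.2],[1,0.078,-0.008,0,0.4],[1,0.115,-0.012,0,0.6],[1,0.15,-0.015,0,0.8],[1,0.189,-0.0177,0,0.8]]' && python3 -m inch '[[1,0,0,0,0],[1,0,0,0.02,0],[1,0,0,0.04,0],[1,0,0,0.06,0],[1,0,0,0.06,0]]'; python3 go.py 608 -10 102 -9.9
```

```text
time: 33.7
eef_pos: [0.5956, -0.1976, 0.2001]
tcp_rot: [0.761, 0.649, -0.0, -0.001]
contact_force: [0.9, -0.1, -0.2]
opening: 0.247
finger_force: 99.2
time: 34.12
eef_pos: [0.6077, -0.0091, 0.2002]
tcp_rot: [0.765, 0.644, -0.001, -0.0]
contact_force: [-0.3, 0.6, 0.1]
opening: 0.245
finger_force: 99.2
time: 34.53
eef_pos: [0.6049, -0.0102, 0.1352]
tcp_rot: [0.765, 0.644, -0.003, -0.004]
contact_force: [-1.0, 0.6, -2.1]
opening: 0.247
finger_force: 99.2
now [604.9 -10.2 135.2] -9.8 t 34.5333 op 0.247
[0.0007, 0.0031, 0.0332, 0.0715] rows>= 1
```

```bash
python3 -m inch '[[1,0,0.001,0.009,0],[1,0,0.001,0.018,0],[1,0,0.001,0.027,0],[1,0,0.001,0.036,0],[1,0,0.001,0.036,0]]' && python3 -m inch '[[1,0,0,0,0],[1,0,0,0,0],[0.66,0,0,0,0],[0.66,0,0,0,0],[0.66,0,0,0,0]]' && python3 -m inch '[[0.66,0,0,0,0],[0.66,0,0,-0.03,0],[0.66,0,0,-0.06,0],[0,0,0,-0.09,0],[0,0,0,-0.1,0]]' && python3 -m inch '[[0,0,0,-0.02,0],[0,-0.04,-0.03,-0.02,0],[0,-0.08,-0.06,-0.02,0],[0,-0.12,-0.09,-0.02,0],[0,-0.15,-0.11,-0.02,0]]'
python3 - <<'E'
from h import *
for n in ("scene","side"):
    a=ctrl.read_camera(n); np.savez("/tmp/%s.npz"%n,w=cloud(a),rgb=a["pixels"])
z=[np.load("/tmp/%s.npz"%n)["rgb"] for n in ("scene","side")]
A=cv2.resize(z[0][120:330,200:400],None,fx=2,fy=2); B=cv2.resize(z[1][140:245,250:350],None,fx=4,fy=4)
save("fin",np.hstack([A,B]))
E
python3 inbin.py; python3 m.py | grep "top n"
```

```text
time: 34.95
eef_pos: [0.6082, -0.0107, 0.1027]
tcp_rot: [0.765, 0.644, -0.001, -0.001]
contact_force: [-1.4, 0.2, -1.8]
opening: 0.246
finger_force: 99.2
time: 35.37
eef_pos: [0.61, -0.0108, 0.1058]
tcp_rot: [0.765, 0.644, 0.001, 0.001]
contact_force: [-0.2, -0.1, 0.3]
opening: 0.338
finger_force: 0.0
time: 35.78
eef_pos: [0.612, -0.0111, 0.211]
tcp_rot: [0.765, 0.644, 0.003, 0.004]
contact_force: [1.6, 0.1, 0.8]
opening: 0.608
finger_force: 0.0
time: 36.2
eef_pos: [0.4876, -0.1265, 0.2245]
tcp_rot: [0.765, 0.644, -0.0, -0.0]
contact_force: [1.1, -1.7, 0.5]
opening: 1.0
finger_force: 0.0
scene 82 bx [-63.  -3.] by [-50. -10.] z [ 54.  58. 102.]
scene 218 bx [ 7. 51.] by [-52.   4.] z [70. 90. 93.]
side 242 bx [29. 52.] by [-52.  47.] z [60. 88. 93.]
side 83 bx [-51. -29.] by [ 5. 38.] z [52. 57. 62.]
side 107 bx [-57. -35.] by [-44.  -6.] z [51. 56. 61.]
side 27 bx [-72. -64.] by [-71. -29.] z [-7. -0.  4.]
[ 42. 120. 118.] top n 357 c [ 404.5 -100.3] size [ 27.2 109.1] longdir 110.6 z [0.021  0.0249 0.0276]
[ 61. 152.  80.] top n 394 c [ 324.1 -241.3] size [ 28.3 107. ] longdir 39.8 z [0.0205 0.025  0.0276]
[149. 130.  47.] top n 84 c [ 759.9 -340.9] size [ 2.  80.3] longdir 5.9 z [0.0196 0.0249 0.0296]
[203.  51.  48.] top n 789 c [ 631.3 -529.2] size [ 25.2 100.6] longdir 31.6 z [0.02   0.025  0.0281]
railtop n 1009 c [608.2 -13. ] size [136.7 181.1] longdir 82.7 z [0.0886 0.093  0.0979]
[ 47. 147. 144.] top n 320 c [ 405.9 -100.5] size [ 24.8 107.6] longdir 110.2 z [0.0201 0.0236 0.027 ]
[160. 134.  44.] top n 91 c [ 742.8 -328.3] size [ 50.5 101.5] longdir 144.9 z [0.0194 0.0247 0.0296]
[ 74. 194.  97.] top n 414 c [ 325.8 -240.4] size [ 25.8 105.5] longdir 40.9 z [0.0204 0.0238 0.0277]
[231.  49.  46.] top n 374 c [ 635.7 -526.4] size [23.9 91.9] longdir 32.7 z [0.0197 0.0234 0.0272]
railtop n 456 c [618.6 -11.9] size [110.8 184.2] longdir 79.8 z [0.0885 0.0926 0.0983]
```

View pics/fin.png

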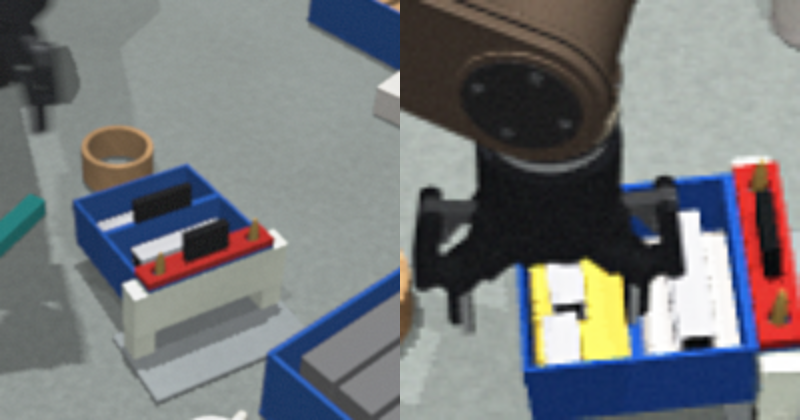

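Both shorts lie in the yellow row and both longs are stacked in the white row, tops at about 90 mm and below the rim. The bar is flat, the bench has no spacers left, and the robot is clear.

```bash
python3 -m inch '[[0,0,0,0,0],[0,0,0,0,0],[0,0,0,0,0],[0,0,0,0,0],[0,0,0,0,0]]'; python3 -c "
from plant import ctrl
print(ctrl.sign_off())"
```

```text
time: 36.72
eef_pos: [0.4897, -0.1252, 0.2248]
tcp_rot: [0.765, 0.645, -0.0, -0.0]
contact_force: [0.1, -0.8, 0.5]
opening: 1.0
finger_force: 0.0
the job is handed in; nothing more can be done
None
```

The job is handed in, with no verdict returned: the bin hangs locked under the red bar, two short spacers lie in the yellow row and two long ones are stacked in the white row below the rim; while I placed the first short spacer the gripper struck the bin, apparently its grip, at a wrist force of about 110 N (limit 120 N; over 40 N fails if it was the gripper's body), with no visible shift of bin or bar.

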